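# Grip a steel conduit in the pipe vice

## Robot

A 6-joint arm with a two-finger parallel gripper is mounted at the origin on the work surface. World frame = base frame: x ahead of the robot, y to its left, z up, the work surface at z = 0. Lengths are in m, angles in degrees, forces in N, time in s.
With the tool pointing down it reaches from about 0.375 to 0.925 m from the base axis. Payload 5.7 kg.
Tool frame: the origin (TCP) lies between the finger pads; the fingertips stand 11 mm ahead of it and the grasp point (between the pads) lies 8 mm behind it; z points along the fingers, y is the direction in which the jaws open and shut (so a half turn about z gives the same grasp; the last joint's range is limited). The gripper opens to 85 mm and grips with 20 to 120 N. Pads are 22 mm wide; open, the fingers measure 114 mm over their backs; the gripper's body (76 mm by 85 mm) begins 54 mm behind the grasp point. The pads swing forward as they close: fully open they stand 13 mm farther back than shut.
Start: joints at [-74.204, 20.558, 86.54, -0, 72.909, -6.595], TCP at [0.229, -0.555, 0.217] pointing down, gripper open.
Joint ranges: [-170.27, 170.27], [-57.76, 135], [12.27, 136.19], [-55.21, 235.2], [11.17, 155.16], [-170.74, 170.74]. Speed limits (degrees/s): [136.94, 136.94, 180, 180, 180, 180].

## Interface

Orientations are given as a 3x3 rotation matrix whose columns are the frame's x, y, z axes.
In Python, from station import arm gives the robot as it stands.
- The arm moves only by the shell command python3 -m jog 'ROWS'. ROWS is a JSON object of lists of equal length, an entry for each row: "fingers": the gripper command: -1 is fully open, 1 is shut, values between are in proportion; "linear": the shift along the tool's x, y, z in cm, a list of three; "dr": the turn, a rotation vector about the tool's x, y, z in degrees, a list of three. In form: {"fingers": [fingers, ...], "linear": [[x, y, z], ...], "dr": [[ax, ay, az], ...]}. A call has exactly 10 rows; each row is the pose to reach, as a shift and turn from the pose commanded when the call began, along the tool's axes at that moment; what a row does not reach only later rows make up. A row lasts 1/8 s, in which the tool goes at most 62.5 mm and 10.7 degrees, less where a joint would pass 70% of its speed; a pose out of reach is approached as far as the arm can. A call with a gripper value outside its range is refused whole. The fingers move at their own pace and stop on an object; the grip force is fixed at half the most. Time passes only in rows, so rows that repeat a pose let the fingers close, or fill a call up. It gives the time, the measured TCP pose, the force and the opening at its end, in the units of the state.
- arm.read_state(): the state, without advancing time (a new reading comes with each control period).
- arm.snapshot(name): name is "scene" or "top" or "wrist"; returns (picture, depth): 480x640x3 uint8, red, green, blue; 480x640 float32, m along the optical axis (not along the pixel's ray), 0 where there is no reading.
- arm.calibration(name): a dict with "mtx" (3x3 intrinsics, pixels), "xyz" and "attitude" of the camera in the world; the wrist camera has in their place "hand_eye" (4x4, takes a point from camera to tool coordinates, whose origin is the TCP and whose axes are the flange's). Camera axes: x right, y up, looking along -z (the intrinsics and any distortion apply to the point x, -y, -z); pixel columns grow to the right and rows downward; lengths in m; the calibration is good to about 2 mm. A picture is of the moment at which its call begins: read the wrist's pose just before it. calibration takes no time and is no camera call.
- arm.finish_job(): hands the job in, once; it reports no verdict.
The state is a dict: "time": time; "joint_positions": joint angles; "qd": joint speeds; "joint_efforts": joint torques, N m; "tcp_pos": TCP position; "ee_rot": TCP orientation; "ft_force": force on the tool from outside, world axes, zero at the start; "wrist_torque": the same for the moment, N m; "finger_gap": opening from 0.0 (shut) to 1.0 (fully open).
Only numpy, scipy, OpenCV 4.12 (cv2) and the standard library are available. Lean on these libraries where they do the work, as an engineer would, in place of code of your own. Each camera call takes 0.05 s, during which the arm holds its last target.

## Task

Take the steel conduit off its timber cradle, pass it through the pipe vice with its tail lying on the tail rest and about 50 mm of its end sticking out beyond the jaws, and let it settle in the lower vee. Then turn the tommy bar until the top jaw comes down on the conduit and snug it firmly by feel, so that it is held fast but its thin wall is not crushed. Let go and leave the loose things lying around as they are.

Things in the scene. Friction and masses are not known exactly. Their poses are not given: they have to be found in the camera images.
- conduit_mid (a point): middle of the loose steel conduit, a straight plain tube 25 mm in diameter, 400 mm long, both ends alike, about 0.36 kg. The point is on its axis half-way along; its y axis runs along the tube. It starts level on the cradle's two wooden vees, axis 38 mm above the bench; the 228 mm between the vees (the tube's middle) is free to be grasped from above
- vice: pipe vice (dark cast-iron yoke) and tail rest, bolted to a T-shaped plywood board 18 mm thick, all fixed. Origin on the bench under the screw axis; z up; y along the place for the conduit, from vice to tail rest; x across. Yoke legs: x +-38 to +-56, y -15 to 15, up to z 127 mm; they join above in the screw's nut, top at z 160 mm. Board: x +-80, y +-55 mm, then x +-33 mm on to y 315 mm
- seat (a point): axis of a conduit seated in the vice's lower jaw, straight under the screw, 62 mm above the bench; same axes as the vice. The jaw is a 90 degree vee open upwards, 44 mm long (y -22 to 22 mm), upper edges 1 mm below this point. With 50 mm of conduit beyond the jaw on the -y side, the conduit's middle is 128 mm from here along +y
- rest_seat (a point): axis of a seated conduit at the tail rest, 285 mm along +y from the seat and just as high: a 90 degree vee in a plate 10 mm thick along y and 52 mm wide, upper edges 3 mm below this point
- jaw: top jaw, driven down by the screw between the yoke's legs: a block 44 mm (x) by 40 mm (y) with a 90 degree vee open downwards. Origin on the screw axis on the block's top face; the block is about 26 mm high. It starts some 9 to 13 mm clear of a seated conduit; exactly how far must be found by feel
- bar_centre (a point): centre of the handle, on the screw axis: a straight steel tommy bar 10 mm thick, reaching 60 mm either way, with 16 mm balls at its ends, through the screw's head (28 mm in diameter, 12 mm above to 14 mm below the bar's centre line). x axis along the bar, z up. It starts 204 to 208 mm above the bench, at any angle. Clockwise from above tightens: each turn lowers bar and jaw 8 mm
- handle: the same handle; origin and axes as bar_centre. It stays where it is left. Turning free takes a steady 0.2 N m (4.5 N pushed squarely on the bar 45 mm from the axis). With the jaw on the conduit it climbs by some 0.3 to 0.4 N m per radian: 0.4 N m (9 N at 45 mm) is properly snug, under 0.33 N m it is loose, above 0.55 N m (12 N at 45 mm) the tube's wall is crushed
- screwdriver: a screwdriver with black handle lying on the bench, to be left alone; origin on the bench under it
- tape: a roll of black tape, 64 mm wide and 19 mm high, lying flat on the bench, to be left alone; origin at its centre on the bench
- breaker: a white circuit breaker lying on the bench, about 100 by 70 mm and 18 mm high, to be left alone; origin on the bench under it

How it is judged:
By the outcome, as a careful person would: the job done as asked, in the order asked, and still so for the second after the job is handed in, with the robot touching nothing.
It also fails if it takes over 67 s, if anything falls off the work surface, if the arm or the gripper's body presses on something with over 40 N, if the wrist force passes 120 N, or if a joint passes its speed limit or range.

## Working session

There is one attempt and no reset: what is moved stays moved. The work goes in short steps, Python scripts to look and compute and a shell command to move; the robot and the scene stay as the last step left them, time stands still between calls to the robot, and variables do not carry over. Pictures are saved under pics/ and viewed, and the job is handed in when it is done.

```bash
ls; mkdir -p pics; python3 - <<'E'
from station import arm
import cv2,numpy as np
print(arm.read_state())
for n in("scene","top","wrist"):
    p,d=arm.snapshot(n); cv2.imwrite(f"pics/{n}0.png",p[:,:,::-1]); np.save(f"pics/{n}0.npy",d)
    print(n,arm.calibration(n),(d>0).mean())
E
```

```text
pics
{'time': 0.0, 'joint_positions': array([-7.42042922e+01,  2.05974645e+01,  8.65986004e+01,  3.08910852e-04,
        7.29080599e+01, -6.59321447e+00]), 'qd': array([-0.06197237, -0.04570639, -0.02705269,  0.00988336, -0.05520977,
       -0.06334994]), 'joint_efforts': array([ 1.25538361e-03, -5.27609754e+01, -2.78615731e+01,  1.53895085e-04,
        1.34074906e-02,  8.34836925e-06]), 'tcp_pos': array([ 0.22835335, -0.554092  ,  0.21616106]), 'ee_rot': array([[ 9.24620351e-01,  3.80889703e-01, -4.89730172e-04],
       [ 3.80889958e-01, -9.24618720e-01,  1.75009654e-03],
       [ 2.13780065e-04, -1.80470818e-03, -9.99998349e-01]]), 'ft_force': array([-0.00414765, -0.35325519,  0.32019701]), 'wrist_torque': array([-0.00684177,  0.01818937,  0.00218759]), 'finger_gap': 1.0007864348067796}
scene {'mtx': array([[568.29079531,   0.        , 324.1822061 ],
       [  0.        , 568.29079531, 246.83167981],
       [  0.        ,   0.        ,   1.        ]]), 'xyz': array([0.97178391, 0.86770366, 0.833457  ]), 'attitude': array([[-0.89646294, -0.27383451,  0.34838033],
       [ 0.44287391
[... 331 characters left out ...]
ray([[ 0.00651443,  0.99715988, -0.07503157],
       [-0.99997666,  0.00665055,  0.00156437],
       [ 0.00205893,  0.07501963,  0.99717993]])} 0.9960579427083334
wrist {'mtx': array([[334.89148808,   0.        , 317.29072267],
       [  0.        , 334.89148808, 241.88320007],
       [  0.        ,   0.        ,   1.        ]]), 'hand_eye': array([[ 7.38684128e-04,  9.44655704e-01,  3.28062577e-01,
         8.47939986e-02],
       [ 9.99999664e-01, -5.81339580e-04, -5.77688959e-04,
        -7.00293510e-04],
       [-3.55001410e-04,  3.28062894e-01, -9.44655817e-01,
        -1.57162123e-01],
       [ 0.00000000e+00,  0.00000000e+00,  0.00000000e+00,
         1.00000000e+00]])} 0.995830078125
```

View pics/scene0.png

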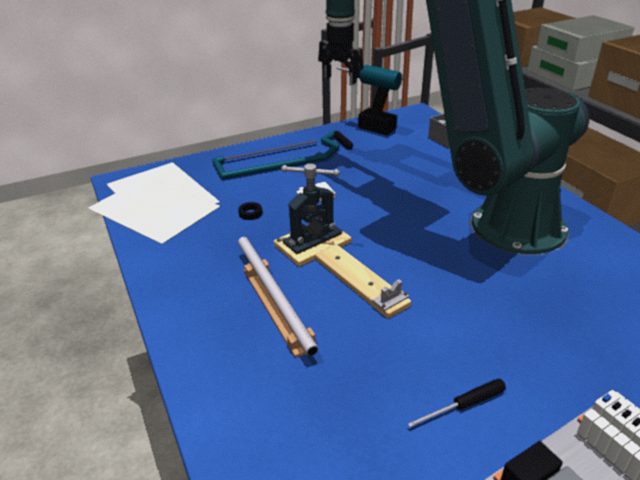

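View pics/top0.png

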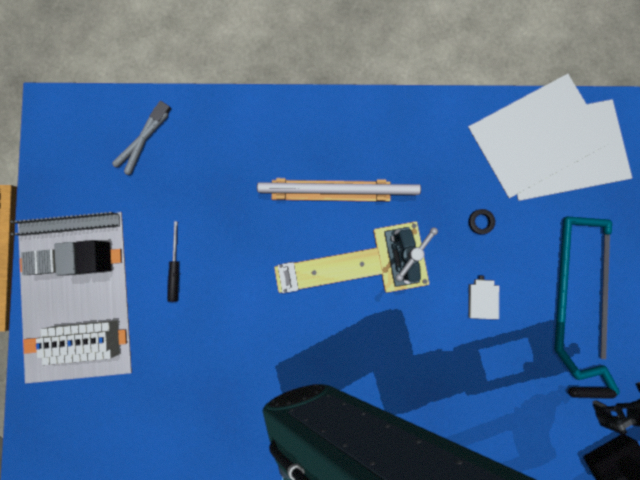

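View pics/wrist0.png

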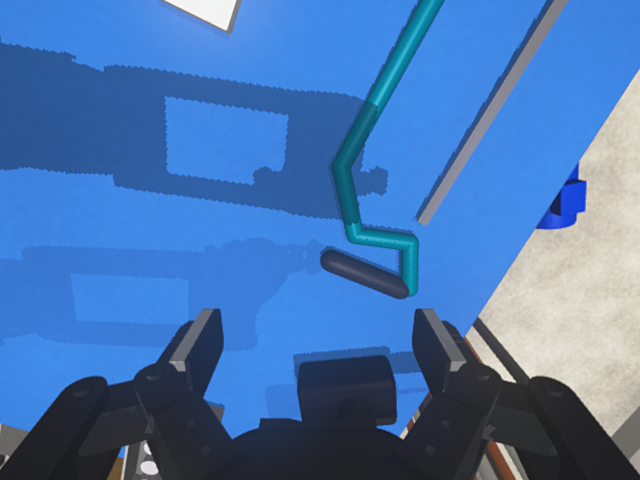

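The top view shows the conduit at about (258–420,188), the vice at about (405,258), its tail rest at (286,277), and the tommy bar from (399,278) to (435,231). I'll measure these roughly now, then take closer views.

```bash
cat > h.py <<'E'
import numpy as np,cv2
from station import arm
def campose(n,st=None):
    c=arm.calibration(n)
    if n!="wrist": return c["mtx"],np.array(c["attitude"]),np.array(c["xyz"])
    T=c["hand_eye"]; R=np.array(st["ee_rot"]);return c["mtx"],R@T[:3,:3],R@T[:3,3]+st["tcp_pos"]
def ray(n,uv,st=None):
    K,R,t=campose(n,st); uv=np.atleast_2d(uv).astype(float)
    d=np.c_[(uv[:,0]-K[0,2])/K[0,0],-(uv[:,1]-K[1,2])/K[1,1],-np.ones(len(uv))]
    return t,d@R.T
def onz(n,uv,z,st=None):
    t,d=ray(n,uv,st); s=(z-t[2])/d[:,2]; return t+d*s[:,None]
def cloud(n,dep,st=None):
    v,u=np.mgrid[:480,:640]; t,d=ray(n,np.c_[u.ravel(),v.ravel()],st)
    return (t+d*dep.ravel()[:,None]).reshape(480,640,3)
E
python3 - <<'E'
from h import *
d=np.load("pics/top0.npy"); P=cloud("top",d)
for uv in [(340,188),(260,188),(418,188),(286,277),(436,231),(399,278),(417,255),(330,268),(500,350)]: print(uv,P[uv[1],uv[0]].round(4))
im=cv2.imread("pics/top0.png")
cv2.imwrite("pics/topz.png",cv2.resize(im[170:310,250:450],(800,560),interpolation=cv2.INTER_CUBIC))
E
```

```text
(340, 188) [ 0.6684 -0.0212  0.0505]
(260, 188) [0.6674 0.1735 0.0486]
(418, 188) [ 0.6703 -0.2116  0.0476]
(286, 277) [0.4519 0.108  0.042 ]
(436, 231) [ 0.5517 -0.2144  0.2136]
(399, 278) [ 0.4549 -0.1373  0.2161]
(417, 255) [ 0.5019 -0.1741  0.2175]
(330, 268) [0.4743 0.0016 0.0161]
(500, 350) [ 0.2747 -0.4204  0.0019]
```

View pics/topz.png

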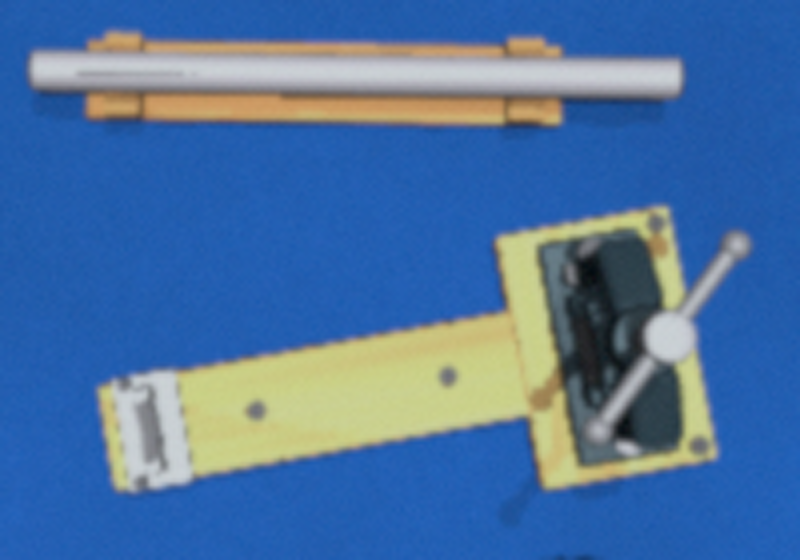

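```bash
python3 -m jog '{"fingers":[-1,-1,-1,-1,-1,-1,-1,-1,-1,-1],"linear":[[5,-2.5,-3],[11,-5.8,-6],[17,-9,-8],[23,-12.2,-8],[29,-15.4,-8],[35,-18.6,-8],[41,-21.8,-8],[47,-25,-8],[53,-28.2,-8],[58,-31,-8]],"dr":[[0,0,-7],[0,0,-14],[0,0,-21],[0,0,-28],[0,0,-35],[0,0,-42],[0,0,-49],[0,0,-56],[0,0,-62],[0,0,-68]]}'
python3 - <<'E'
from h import *
s=arm.read_state(); print(s)
p,d=arm.snapshot("wrist"); cv2.imwrite("pics/w1.png",p[:,:,::-1]); np.save("pics/w1.npy",d)
import pickle; pickle.dump(s,open("pics/w1.pkl","wb"))
E
```

```text
time: 1.4
tcp_pos: [0.6172, -0.0831, 0.2967]
ee_rot: [[-0.01, 1.0, -0.0], [1.0, 0.01, -0.0], [-0.0, -0.0, -1.0]]
ft_force: [0.2, -0.1, -0.1]
finger_gap: 1.0
{'time': 1.4, 'joint_positions': array([-1.40134542e+01,  1.91756672e+01,  7.72399532e+01, -8.13194863e-03,
        8.36021368e+01, -1.46079600e+01]), 'qd': array([ 43.5959515 ,  21.42438886, -31.15336548,  -0.25429137,
         9.33232948,  -4.09181092]), 'joint_efforts': array([ -2.50310004, -57.38384843, -27.96178043,   0.28661675,
         0.11142806,   0.12371517]), 'tcp_pos': array([ 0.6172029 , -0.08308274,  0.29674597]), 'ee_rot': array([[-1.03917446e-02,  9.99945948e-01, -3.34850791e-04],
       [ 9.99946003e-01,  1.03917245e-02, -6.18005769e-05],
       [-5.83175593e-05, -3.35474926e-04, -9.99999942e-01]]), 'ft_force': array([ 0.21608315, -0.09520181, -0.06204982]), 'wrist_torque': array([-0.0790191 , -0.0008813 ,  0.01377381]), 'finger_gap': 0.9996309655527625}
```

View pics/w1.png

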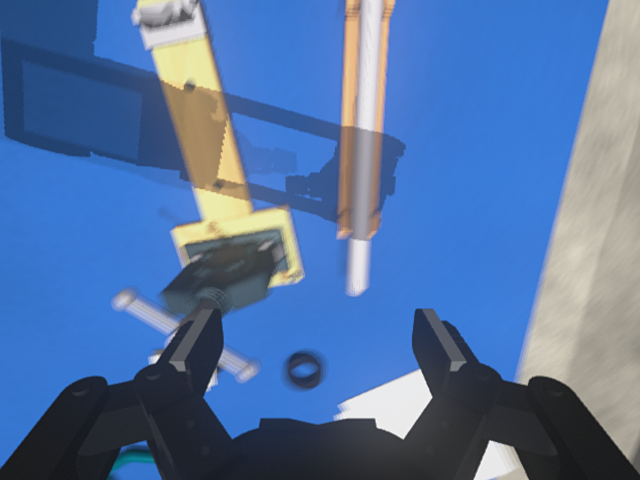

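The arm was still moving, so the picture is blurred. I'll shift along +y to get the whole conduit and vice in view, and let it settle.

```bash
python3 -m jog '{"fingers":[-1,-1,-1,-1,-1,-1,-1,-1,-1,-1],"linear":[[3,-1,0],[6,-3,0],[9,-4,0],[10,-4,0],[10,-4,0],[10,-4,0],[10,-4,0],[10,-4,0],[10,-4,0],[10,-4,0]],"dr":[[0,0,0],[0,0,0],[0,0,0],[0,0,0],[0,0,0],[0,0,0],[0,0,0],[0,0,0],[0,0,0],[0,0,0]]}'
python3 - <<'E'
from h import *
s=arm.read_state(); print(s["tcp_pos"],s["ee_rot"],s["qd"].round(2),s["wrist_torque"],s["ft_force"])
p,d=arm.snapshot("wrist"); cv2.imwrite("pics/w2.png",p[:,:,::-1]); np.save("pics/w2.npy",d)
import pickle; pickle.dump(s,open("pics/w2.pkl","wb"))
E
```

```text
time: 2.7
tcp_pos: [0.5756, 0.0147, 0.297]
ee_rot: [[-0.007, 1.0, -0.0], [1.0, 0.007, 0.0], [0.0, -0.0, -1.0]]
ft_force: [-0.4, 0.2, -0.2]
finger_gap: 1.001
[0.57562555 0.01470208 0.2970016 ] [[-6.65288879e-03  9.99977869e-01 -5.12069986e-06]
 [ 9.99977866e-01  6.65288918e-03  8.19541298e-05]
 [ 8.19863835e-05 -4.57535480e-06 -9.99999997e-01]] [ 0.02 -0.03 -0.07  0.05  0.04  0.06] [-0.0226933   0.00605468  0.01765612] [-0.3804532   0.16854686 -0.24628656]
```

View pics/w2.png

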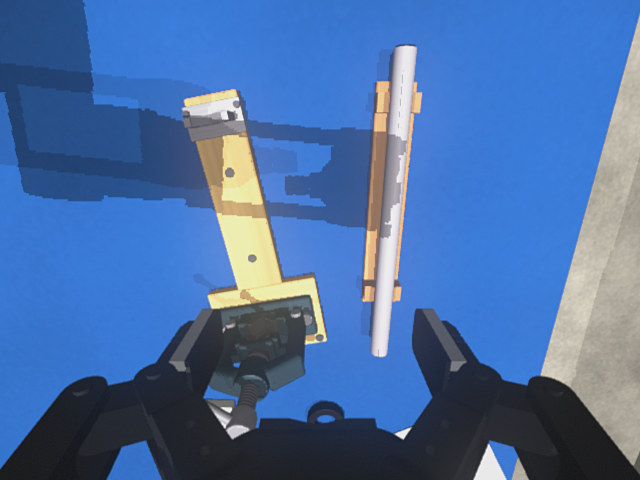

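The wrist view now shows the conduit from (405,45) to (379,355), the board with its tail end at (210,97), the tail rest at (215,115) and the T-head at (268,310). Next I'll measure both.

```bash
cat > m.py <<'E'
from h import *
import pickle
s=pickle.load(open("pics/w2.pkl","rb"))
def go(n,img,dep,st):
    P=cloud(n,dep,st); X,Y,Z=P[...,0],P[...,1],P[...,2]
    print("==",n,"bench z",np.median(Z[(abs(X-.6)<.03)&(abs(Y-.05)<.1)]))
    # conduit
    m=(Z>.030)&(Z<.06)&(X>.62)&(X<.72)&(Y<.25)&(Y>-.3)
    k,l,stt,_=cv2.connectedComponentsWithStats(m.astype(np.uint8)); i=1+np.argmax(stt[1:,4]); m=l==i
    hsv=cv2.cvtColor(img,cv2.COLOR_BGR2HSV)
    m&=hsv[...,1]<90
    q=P[m]; print("n",len(q),"y",np.percentile(q[:,1],[0,1,99,100]).round(4),"z",np.percentile(q[:,2],[50,95,99]).round(4))
    # cylinder axis fit: least squares, radius fixed
    from scipy.optimize import least_squares
    f=lambda a:np.hypot(q[:,0]-a[0]-a[1]*q[:,1],q[:,2]-a[2]-a[3]*q[:,1])-.0125
    r=least_squares(f,[q[:,0].mean(),0,.038,0],loss="soft_l1",f_scale=.001); print("axis x=a+by, z=c+dy",r.x.round(4),"rms",np.sqrt(np.mean(f(r.x)**2)).round(4))
    # board
    b=((hsv[...,0]>14)&(hsv[...,0]<40)&(hsv[...,1]>70)&(hsv[...,2]>60)).astype(np.uint8)
    b&=(X<.60).astype(np.uint8)
    b=cv2.morphologyEx(b,cv2.MORPH_OPEN,np.ones((3,3)))
    k,l,stt,_=cv2.connectedComponentsWithStats(b); 
    v,u=np.nonzero(b); B=onz(n,np.c_[u,v],.018,st)
    c=B[(B[:,1]>-.09)&(B[:,1]<.06)]  # tail, edges
    L=[];R=[]
    for y in np.arange(-.085,.06,.005):
        t=c[abs(c[:,1]-y)<.0025]
        if len(t)>5: L.append((y,t[:,0].min()));R.append((y,t[:,0].max()))
    L=np.array(L);R=np.array(R)
    pl=np.polyfit(L[:,0],L[:,1],1);pr=np.polyfit(R[:,0],R[:,1],1)
    # robust refit
    for _ in range(3):
        k=abs(np.polyval(pl,L[:,0])-L[:,1])<.003; pl=np.polyfit(L[k,0],L[k,1],1)
        k=abs(np.polyval(pr,R[:,0])-R[:,1])<.003; pr=np.polyfit(R[k,0],R[k,1],1)
    print("L",pl.round(4),"R",pr.round(4),"width",(np.polyval(pr,0)-np.polyval(pl,0))*np.cos(np.arctan(pl[0])))
    pm=(pl+pr)/2; ang=np.degrees(np.arctan(pm[0])); print("mid",pm.round(4),"angle of +y axis from world y (toward +x)",ang)
    ya=np.array([pm[0],1]);ya/=np.linalg.norm(ya); xa=np.array([ya[1],-ya[0]]); o=np.array([pm[1],0])
    al=(B[:,:2]-o)@ya; ac=(B[:,:2]-o)@xa
    k=abs(ac)<.025; print("tail end along",np.percentile(al[k],[98,99.5,100]).round(4),"head back along",np.percentile(al,[0,.2,1]).round(4))
    h=(al<-.12)&(abs(ac)>.04); print("head front edge along",np.percentile(al[abs(ac)>.045],[98,99,100]).round(4),"head ac",np.percentile(ac[al<-.1],[0,.5,99.5,100]).round(4))
    e=np.percentile(al[k],99.5)
    seat=o+ya*(e-.315); print("seat est from tail end",seat.round(4))
go("wrist",cv2.imread("pics/w2.png"),np.load("pics/w2.npy"),s)
go("top",cv2.imread("pics/top0.png"),np.load("pics/top0.npy"),None)
E
python3 m.py
```

```text
== wrist bench z 0.3847468465710626
n 6303 y [-0.2171 -0.2086  0.1792  0.1826] z [0.0484 0.0509 0.0516]
axis x=a+by, z=c+dy [ 6.693e-01  6.500e-03  3.770e-02 -4.000e-04] rms 0.0009
L [-0.5298  0.4502] R [-0.1879  0.505 ] width 0.04846398436956777
mid [-0.3589  0.4776] angle of +y axis from world y (toward +x) -19.74203021434489
tail end along [0.1361 0.1394 0.1423] head back along [-0.2316 -0.2283 -0.2211]
head front edge along [-0.1021  0.1249  0.1315] head ac [-0.1017 -0.099   0.0496  0.0524]
seat est from tail end [ 0.5369 -0.1653]
== top bench z -4.949033560830429e-05
n 1668 y [-0.2172 -0.213   0.1766  0.182 ] z [0.0477 0.0523 0.0542]
axis x=a+by, z=c+dy [ 6.701e-01  6.700e-03  3.760e-02 -5.000e-04] rms 0.0019
L [-0.1985  0.4413] R [-0.1912  0.5022] width 0.05971561602225049
mid [-0.1948  0.4717] angle of +y axis from world y (toward +x) -11.02426447505791
tail end along [0.8124 0.8189 0.8216] head back along [-0.2283 -0.2277 -0.2257]
head front edge along [0.8107 0.8124 0.8155] head ac [-0.0797 -0.079   0.0758  0.0765]
seat est from tail end [0.3754 0.4946]
```

```bash
cat > m2.py <<'E'
from h import *
import pickle
s=pickle.load(open("pics/w2.pkl","rb"))
def go(n,dep,st,vis):
    P=cloud(n,dep,st); X,Y,Z=P[...,0],P[...,1],P[...,2]
    m=(X>.40)&(X<.62)&(Y>-.26)&(Y<.2)&(Z>.009)&(Z<.03)
    B=P[m]
    L=[];R=[]
    for y in np.arange(-.09,.08,.004):
        t=B[(abs(B[:,1]-y)<.002)&(B[:,0]<.56)]
        if len(t)>5: L.append((y,t[:,0].min()));R.append((y,t[:,0].max()))
    L=np.array(L);R=np.array(R); pl=np.polyfit(L[:,0],L[:,1],1);pr=np.polyfit(R[:,0],R[:,1],1)
    for _ in range(4):
        k=abs(np.polyval(pl,L[:,0])-L[:,1])<.003; pl=np.polyfit(L[k,0],L[k,1],1)
        k=abs(np.polyval(pr,R[:,0])-R[:,1])<.003; pr=np.polyfit(R[k,0],R[k,1],1)
    pm=(pl+pr)/2
    print("==",n,"L",pl.round(4),"R",pr.round(4),"mid",pm.round(4),"deg",np.degrees(np.arctan(pm[0])),"w",(pr[1]-pl[1])*np.cos(np.arctan(pm[0])))
    ya=np.array([pm[0],1]);ya/=np.linalg.norm(ya); xa=np.array([ya[1],-ya[0]]); o=np.array([pm[1],0])
    al=(P[...,:2]-o)@ya; ac=(P[...,:2]-o)@xa
    t=al[m&(abs(ac)<.025)]; print("tail end",np.percentile(t,[99,99.7,100]).round(4))
    t=al[m&(abs(ac)>.05)&(abs(ac)<.078)]; print("head front",np.percentile(t,[97,99,100]).round(4),"back",np.percentile(t,[0,1,3]).round(4))
    t=ac[m&(al<-.13)]; print("head across",np.percentile(t,[0,1,99,100]).round(4))
    r=(al>.05)&(al<.16)&(abs(ac)<.05)&(Z>.035)&(Z<.075)
    print("rest plate al",np.percentile(al[r],[1,50,99]).round(4),"ac",np.percentile(ac[r],[1,50,99]).round(4),"z",np.percentile(Z[r],[1,50,99]).round(4),r.sum())
    b=(X>.4)&(X<.62)&(Y>-.26)&(Y<-.1)&(Z>.196)&(Z<.23)
    if b.sum()>30:
        q=P[b]; h=q[q[:,2]>.2135] ; hc=np.median(q[:,:2],0); print("bar n",b.sum(),"z pct",np.percentile(q[:,2],[5,50,95]),"med",hc)
        (c,sz,a)=cv2.minAreaRect(q[:,:2].astype(np.float32)*1000); print("rect",c,sz,a)
    leg=(Z>.10)&(Z<.165)&(al<-.12)&(abs(ac)<.09); print("yoke ac",np.percentile(ac[leg],[0,1,99,100]).round(4),"al",np.percentile(al[leg],[0,1,50,99,100]).round(4))
go("wrist",np.load("pics/w2.npy"),s,1)
go("top",np.load("pics/top0.npy"),None,1)
E
python3 m2.py
```

```text
== wrist L [-0.1896  0.4379] R [-0.1893  0.5044] mid [-0.1894  0.4712] deg -10.725726731680194 w 0.06537005382306461
tail end [0.1363 0.1377 0.1388]
head front [-0.1212 -0.1208 -0.1204] back [-0.2312 -0.2281 -0.2252]
head across [-0.08   -0.0753  0.0793  0.0796]
rest plate al [0.1036 0.1081 0.1136] ac [-0.0253 -0.0015  0.0251] z [0.0364 0.0552 0.0598] 522
bar n 955 z pct [0.1982561  0.21038705 0.21949533] med [ 0.50120024 -0.16134172]
rect (492.6584777832031, -162.97140502929688) (19.537046432495117, 57.12132263183594) 67.16374206542969
yoke ac [-0.0581 -0.0492  0.0559  0.0579] al [-0.1957 -0.1891 -0.1651 -0.1562 -0.1555]
== top L [-0.1888  0.4387] R [-0.1873  0.5035] mid [-0.1881  0.4711] deg -10.65176390823051 w 0.06370963300902661
tail end [0.1343 0.1364 0.1376]
head front [-0.1238 -0.1225 -0.122 ] back [-0.2327 -0.2312 -0.2295]
head across [-0.0797 -0.0788  0.0792  0.0801]
rest plate al [0.1028 0.1073 0.1127] ac [-0.0249  0.0005  0.025 ] z [0.0387 0.0539 0.0612] 102
bar n 433 z pct [0.20725718 0.21283696 0.22053668] med [ 0.50398578 -0.17191745]
rect (504.1692810058594, -173.81524658203125) (27.318750381469727, 133.42855834960938) 58.41820526123047
yoke ac [-0.058  -0.0563  0.0573  0.0586] al [-0.1921 -0.1909 -0.1711 -0.1573 -0.1567]
```

```bash
python3 - <<'E'
from h import *
import pickle
s=pickle.load(open("pics/w2.pkl","rb"))
P=cloud("wrist",np.load("pics/w2.npy"),s); X,Y,Z=P[...,0],P[...,1],P[...,2]
for y in (-.1,-.05,-.0175,.02,.08):
    m=(abs(Y-y)<.004)&(abs(X-.6697)<.05)
    for a in np.arange(-.04,.041,.008):
        k=m&(abs(X-.6697-a)<.004); print(f"{1e3*np.median(Z[k]):.0f}",end=" ")
    print()
E
```

```text
0 -0 9 11 47 50 47 10 9 0 0 
0 -0 9 11 46 50 46 9 9 0 0 
0 -0 8 11 46 50 47 10 10 0 0 
375 379 9 10 46 50 47 12 10 0 -0 
-0 -0 8 10 45 50 48 nan 10 -0 0
  return _methods._mean(a, axis=axis, dtype=dtype,
  ret = ret.dtype.type(ret / rcount)
```

The cradle base is 10 mm high, so the fingertips at about 20 mm will clear it. I'll descend and grip.

```bash
python3 -m jog '{"fingers":[-1,-1,-1,-1,-1,-1,-1,-1,-1,-1],"linear":[[-1.5,4,2],[-3.3,8.5,5],[-3.3,9.4,11],[-3.3,9.4,16],[-3.3,9.4,20],[-3.3,9.4,23],[-3.3,9.4,25],[-3.3,9.4,26.6],[-3.3,9.4,26.6],[-3.3,9.4,26.6]],"dr":[[0,0,0.4],[0,0,0.8],[0,0,0.8],[0,0,0.8],[0,0,0.8],[0,0,0.8],[0,0,0.8],[0,0,0.8],[0,0,0.8],[0,0,0.8]]}'

```

```text
time: 4.0
tcp_pos: [0.6708, -0.0176, 0.0321]
ee_rot: [[0.007, 1.0, 0.002], [1.0, -0.007, -0.0], [-0.0, 0.002, -1.0]]
ft_force: [0.2, 0.4, 0.5]
finger_gap: 0.998
```

```bash
python3 -m jog '{"fingers":[-1,0.2,0.5,1,1,1,1,1,1,1],"linear":[[0,-0.1,0.1],[0,-0.1,0.1],[0,-0.1,0.1],[0,-0.1,0.1],[0,-0.1,0.1],[0,-0.1,0.1],[0,-0.1,0.1],[0,-0.1,0.1],[0,-0.1,0.1],[0,-0.1,0.1]],"dr":[[0,0,0],[0,0,0],[0,0,0],[0,0,0],[0,0,0],[0,0,0],[0,0,0],[0,0,0],[0,0,0],[0,0,0]]}'

```

```text
time: 5.25
tcp_pos: [0.6691, -0.0175, 0.0302]
ee_rot: [[0.007, 1.0, 0.001], [1.0, -0.007, 0.0], [0.0, 0.001, -1.0]]
ft_force: [0.2, 0.9, 4.4]
finger_gap: 0.185
```

```bash
python3 -m jog '{"fingers":[1,1,1,1,1,1,1,1,1,1],"linear":[[0,0,-1],[0,0,-4],[2,0,-7],[5,-1,-10],[8,-4,-10],[8.3,-8,-10],[8.3,-12,-10],[8.3,-16,-10],[8.3,-20,-10],[8.3,-21.1,-10]],"dr":[[0,0,0],[0,0,0],[0,0,0],[0,0,0],[0,0,-2],[0,0,-4],[0,0,-6],[0,0,-8],[0,0,-10],[0,0,-11.1]]}'
python3 - <<'E'
from h import *
p,d=arm.snapshot("scene"); cv2.imwrite("pics/s3.png",p[:,:,::-1])
E
```

```text
time: 6.5
tcp_pos: [0.4547, 0.0671, 0.1294]
ee_rot: [[-0.187, 0.982, -0.004], [0.982, 0.187, 0.0], [0.001, -0.004, -1.0]]
ft_force: [0.5, -0.1, -0.3]
finger_gap: 0.003
```

View pics/s3.png

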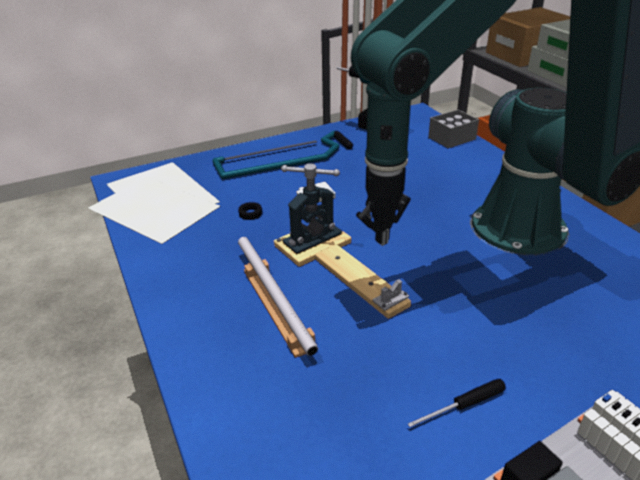

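The fingers came off the tube: the gap reads 0.003, and the scene picture shows the conduit still on its cradle, from (243,240) to (313,350). I'll look closer to find out why.

```bash

python3 - <<'E'
from h import *
import pickle
s=arm.read_state(); print(s["tcp_pos"],s["finger_gap"])
p,d=arm.snapshot("wrist"); cv2.imwrite("pics/w3.png",p[:,:,::-1]); np.save("pics/w3.npy",d); pickle.dump(s,open("pics/w3.pkl","wb"))
P=cloud("wrist",d,s); R=s["ee_rot"]; Q=(P-s["tcp_pos"])@R
# finger points in tool frame
m=(abs(Q[...,0])<.03)&(abs(Q[...,1])<.05)&(Q[...,2]>-.06)&(Q[...,2]<.04)
print(m.sum(),"tool z max",np.percentile(Q[m][:,2],[90,99,100]))
q=Q[m]; t=q[q[:,2]>.0]; print("x",np.percentile(t[:,0],[0,50,100]),"y",np.percentile(t[:,1],[0,50,100]))
E
```

```text
[0.45510368 0.06711526 0.129639  ] 0.0002494077079183286
3808 tool z max [-0.02609071 -0.01990662 -0.01754582]Traceback (most recent call last):
  File "<stdin>", line 9, in <module>
    return _quantile_unchecked(
        a, q, axis, out, overwrite_input, method, keepdims, weights)
    return _ureduce(a,
                    func=_quantile_ureduce_func,
    ...<5 lines>...
                    overwrite_input=overwrite_input,
                    method=method)
    r = func(a, **kwargs)
    result = _quantile(arr,
                       quantiles=q,
    ...<2 lines>...
                       out=out,
                       weights=wgt)
    slices_having_nans = np.isnan(arr[-1, ...])
                                  ~~~^^^^^^^^^
IndexError: index -1 is out of bounds for axis 0 with size 0
```

View pics/w3.png

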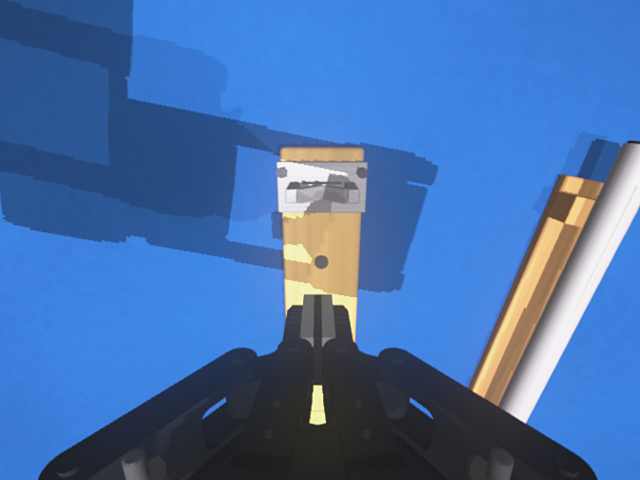

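```bash

python3 - <<'E'
from h import *
import pickle
s=pickle.load(open("pics/w3.pkl","rb")); d=np.load("pics/w3.npy")
P=cloud("wrist",d,s); Q=(P-s["tcp_pos"])@s["ee_rot"]
for c in (308,326):
  for r in range(286,400,6): print(c,r,(1e3*Q[r,c]).round(1), round(float(d[r,c]),4))
E
```

```text
308 286 [-50.3  -8.2 113. ] 0.2997
308 292 [-55.5  -8.2 111.4] 0.2999
308 298 [ 11.7  -4.1 -22.5] 0.1513
308 304 [ 11.8  -4.  -28.2] 0.1459
308 310 [ 11.8  -3.8 -33.1] 0.1413
308 316 [ 12.   -3.7 -38.2] 0.1364
308 322 [ 12.1  -3.6 -42.7] 0.1322
308 328 [ 11.7  -3.5 -46.2] 0.1289
308 334 [ 11.2  -3.4 -49.5] 0.126
308 340 [ 13.   -3.2 -55.7] 0.1196
308 346 [ 12.   -3.2 -57.9] 0.1178
308 352 [ 12.9  -3.  -62.3] 0.1133
308 358 [ 12.4  -3.  -64.8] 0.1111
308 364 [ 13.2  -2.9 -68.7] 0.1073
308 370 [ 12.9  -2.8 -71.2] 0.105
308 376 [ 10.3  -2.8 -70.8] 0.1062
308 382 [  1.2  -3.1 -63.3] 0.1163
308 388 [ -1.3  -3.1 -63.4] 0.1169
308 394 [ -4.1  -3.2 -63.2] 0.118
326 286 [-49.2   7.8 110.8] 0.2972
326 292 [-55.5   7.9 111.6] 0.3001
326 298 [ 11.8   4.  -22.7] 0.1511
326 304 [ 11.7   3.9 -27.9] 0.1462
326 310 [ 11.4   3.8 -32.4] 0.1421
326 316 [ 11.4   3.7 -37.2] 0.1376
326 322 [ 12.1   3.5 -42.6] 0.1322
326 328 [ 11.9   3.4 -46.5] 0.1286
326 334 [ 12.    3.3 -50.6] 0.1247
326 340 [ 10.3   3.3 -52. ] 0.1239
326 346 [ 12.9   3.1 -59.1] 0.1164
326 352 [ 13.2   3.  -62.7] 0.1129
326 358 [ 13.3   3.  -65.8] 0.1099
326 364 [ 12.6   2.9 -68. ] 0.1081
326 370 [ 10.7   2.9 -68.5] 0.1082
326 376 [  3.5   3.1 -63. ] 0.1158
326 382 [  0.1   3.2 -62. ] 0.1178
326 388 [ -1.5   3.2 -63.2] 0.1172
326 394 [ -4.6   3.2 -62.7] 0.1188
```

The depth picture explains it. The fingertips end about 19 mm *behind* the reported TCP, where I was told 11 mm ahead, so the real grasp point is about 38 mm behind it. The fingers only pinched the crown of the tube. I'll use the measured offset from here on: go back, check whether the tube moved, and grip with the TCP near z≈0.

```bash
python3 -m jog '{"fingers":[-1,-1,-1,-1,-1,-1,-1,-1,-1,-1],"linear":[[-2,4,0],[-5,8,0],[-8,12,0],[-10,16,0],[-12.3,19.4,0],[-12.3,19.4,0],[-12.3,19.4,0],[-12.3,19.4,0],[-12.3,19.4,0],[-12.3,19.4,0]],"dr":[[0,0,2],[0,0,4],[0,0,7],[0,0,9],[0,0,11.1],[0,0,11.1],[0,0,11.1],[0,0,11.1],[0,0,11.1],[0,0,11.1]]}'
cat > cond.py <<'E'
from h import *
from scipy.optimize import least_squares
def fit(n,lo=.62,hi=.72,z0=.030,z1=.06,tag="x"):
    s=arm.read_state(); p,d=arm.snapshot(n); cv2.imwrite(f"pics/{tag}.png",p[:,:,::-1]); P=cloud(n,d,s)
    m=(P[...,2]>z0)&(P[...,2]<z1)&(P[...,0]>lo)&(P[...,0]<hi)&(P[...,1]<.25)&(P[...,1]>-.3)&(p.max(2)>60)
    if n=="wrist":
        Q=(P-s["tcp_pos"])@s["ee_rot"]; m&=~(Q[...,2]<.02)
    q=P[m]; f=lambda a:np.hypot(q[:,0]-a[0]-a[1]*q[:,1],q[:,2]-a[2]-a[3]*q[:,1])-.0125
    r=least_squares(f,[q[:,0].mean(),0,.038,0],loss="soft_l1",f_scale=.001)
    print(n,s["tcp_pos"].round(4),s["ee_rot"][:,0].round(4),len(q),"y",np.percentile(q[:,1],[0,.5,99.5,100]).round(4),r.x.round(4),"rms",np.sqrt(np.mean(f(r.x)**2)).round(4))
E
python3 -c "
from cond import *
fit('wrist',tag='w4');fit('top',tag='t4')"
```

```text
time: 7.85
tcp_pos: [0.6715, -0.0176, 0.1303]
ee_rot: [[0.007, 1.0, 0.0], [1.0, -0.007, 0.0], [0.0, 0.0, -1.0]]
ft_force: [-0.1, 1.3, 1.0]
finger_gap: 0.998
wrist [ 0.6715 -0.0176  0.1303] [6.8e-03 1.0e+00 1.0e-04] 15352 y [-0.1983 -0.1898  0.1389  0.1425] [ 0.6692  0.0065  0.0377 -0.0007] rms 0.0026
top [ 0.6716 -0.0176  0.1302] [6.8e-03 1.0e+00 1.0e-04] 1173 y [-0.2174 -0.2155  0.1809  0.1816] [ 6.70e-01  5.60e-03  3.75e-02 -4.00e-04] rms 0.0025
```

View pics/w4.png

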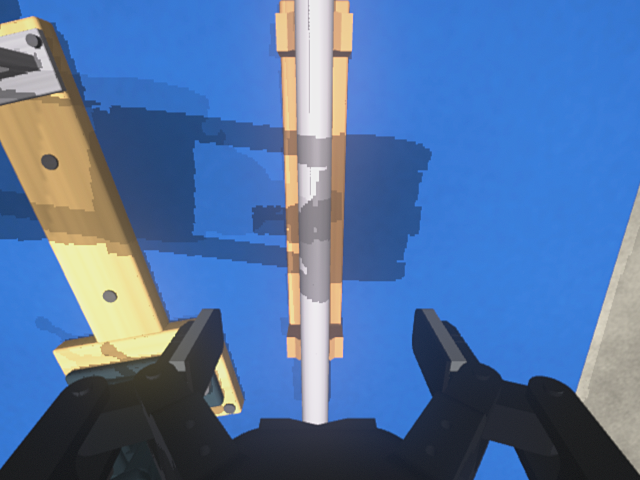

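The tube hasn't moved, with its axis at x≈0.6695. I'll descend with the corrected offset.

```bash
python3 -m jog '{"fingers":[-1,-1,-1,-1,-1,-1,1,1,1,1],"linear":[[0,-0.2,4],[0,-0.2,8],[0,-0.2,11],[0,-0.2,12.7],[0,-0.2,13.1],[0,-0.2,13.1],[0,-0.2,13.1],[0,-0.2,13.1],[0,-0.2,13.1],[0,-0.2,13.1]],"dr":[[0,0,0],[0,0,0],[0,0,0],[0,0,0],[0,0,0],[0,0,0],[0,0,0],[0,0,0],[0,0,0],[0,0,0]]}'
python3 -m jog '{"fingers":[1,1,1,1,1,1,1,1,1,1],"linear":[[0,0,0],[0,0,0],[0,0,0],[0,0,0],[0,0,0],[0,0,0],[0,0,-0.5],[0,0,-1.5],[0,0,-3],[0,0,-4]],"dr":[[0,0,0],[0,0,0],[0,0,0],[0,0,0],[0,0,0],[0,0,0],[0,0,0],[0,0,0],[0,0,0],[0,0,0]]}'
```

```text
time: 9.2
tcp_pos: [0.6691, -0.0179, -0.0004]
ee_rot: [[0.007, 1.0, -0.001], [1.0, -0.007, 0.0], [0.0, -0.001, -1.0]]
ft_force: [-4.0, -0.1, 5.6]
finger_gap: 0.274
time: 10.45
tcp_pos: [0.6706, -0.0179, 0.0405]
ee_rot: [[0.007, 1.0, 0.002], [1.0, -0.007, -0.0], [-0.0, 0.002, -1.0]]
ft_force: [1.0, 0.0, -3.7]
finger_gap: 0.271
```

```bash
python3 -m jog '{"fingers":[1,1,1,1,1,1,1,1,1,1],"linear":[[1,0,-2],[3,0,-4],[6,-2,-6],[8.4,-5,-6],[8.4,-9,-6],[8.4,-13,-6],[8.4,-17,-6],[8.4,-20,-6],[8.4,-21.2,-6],[8.4,-21.2,-6]],"dr":[[0,0,0],[0,0,0],[0,0,-2],[0,0,-4],[0,0,-6],[0,0,-8],[0,0,-10],[0,0,-11.1],[0,0,-11.1],[0,0,-11.1]]}'
python3 - <<'E'
from h import *
import pickle
for n in ("wrist","top"):
    s=arm.read_state(); p,d=arm.snapshot(n); cv2.imwrite(f"pics/{n}5.png",p[:,:,::-1]); np.save(f"pics/{n}5.npy",d); pickle.dump(s,open(f"pics/{n}5.pkl","wb"))
print(s["tcp_pos"],s["ee_rot"],s["finger_gap"])
E
```

```text
time: 11.7
tcp_pos: [0.4589, 0.068, 0.0998]
ee_rot: [[-0.185, 0.983, 0.002], [0.983, 0.185, 0.0], [-0.0, 0.002, -1.0]]
ft_force: [0.0, -0.0, -3.4]
finger_gap: 0.277
[0.4602863  0.06782831 0.09982664] [[-1.85303839e-01  9.82677055e-01  2.87982148e-03]
 [ 9.82681202e-01  1.85304152e-01  1.59878861e-04]
 [-3.76533589e-04  2.85957260e-03 -9.99995841e-01]] 0.274729481889161
```

View pics/wrist5.png

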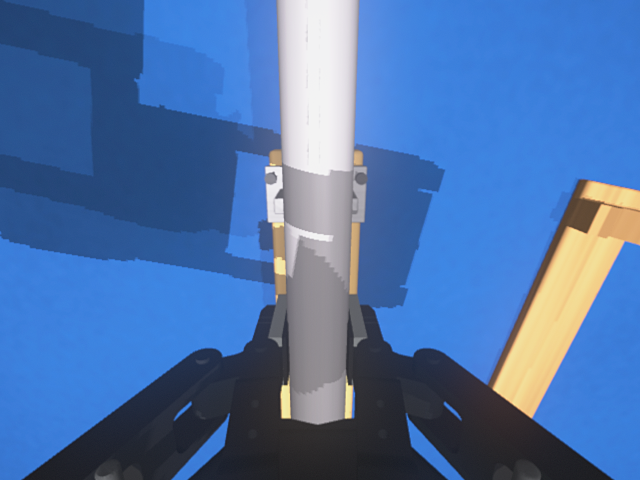

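View pics/top5.png

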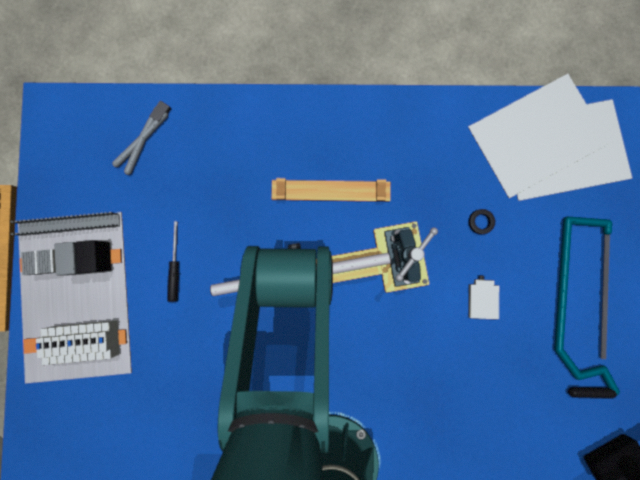

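```bash
python3 - <<'E'
from h import *
import pickle
from scipy.optimize import least_squares
o=np.array([.4712,0]);a=np.radians(-10.69);ya=np.array([np.sin(a),np.cos(a)]);xa=np.array([ya[1],-ya[0]])
s=pickle.load(open("pics/wrist5.pkl","rb"))
s2=pickle.load(open("pics/top5.pkl","rb"))
print("tcp al,ac rel seat",[( (x["tcp_pos"][:2]-o)@ya+.1765,(x["tcp_pos"][:2]-o)@xa) for x in (s,s2)])
for n,st in (("wrist",s),("top",s2)):
    P=cloud(n,np.load(f"pics/{n}5.npy"),st); al=(P[...,:2]-o)@ya+.1765; ac=(P[...,:2]-o)@xa
    m=(P[...,2]>.125)&(P[...,2]<.16)&(abs(ac)<.03)&(al>(.275 if n=="wrist" else .34))&(al<.47)
    if n=="top": m|=(P[...,2]>.125)&(P[...,2]<.16)&(abs(ac)<.02)&(al>.075)&(al<.17)
    q=np.c_[ac[m],al[m],P[...,2][m]]
    f=lambda v:np.hypot(q[:,0]-v[0]-v[1]*(q[:,1]-.245),q[:,2]-v[2]-v[3]*(q[:,1]-.245))-.0125
    r=least_squares(f,[0,0,.138,0],loss="soft_l1",f_scale=.001)
    print(n,len(q),"al",np.percentile(q[:,1],[0,.5,99.5,100]).round(4),"ac0,slope,z,slope",r.x.round(4),np.sqrt(np.mean(f(r.x)**2)).round(4))
E
```

```text
tcp al,ac rel seat [(np.float64(0.2455468279368739), np.float64(0.0005624564245684237)), (np.float64(0.24517559608455522), np.float64(0.0018575243961495582))]
wrist 21114 al [0.275  0.2757 0.3635 0.366 ] ac0,slope,z,slope [ 7.000e-04 -1.000e-03  1.379e-01 -1.000e-04] 0.0005
top 812 al [0.0751 0.0755 0.4446 0.4454] ac0,slope,z,slope [ 2.600e-03 -3.000e-04  1.378e-01 -1.000e-04] 0.0015
```

The tube is held straight: its axis is at z=0.138, parallel to the vice within 0.1°, and 1–2 mm off laterally. I'll descend to 4.5 mm above seat height, then feed it in.

```bash
python3 -m jog '{"fingers":[1,1,1,1,1,1,1,1,1,1],"linear":[[0,-0.15,1.5],[0,-0.15,3.5],[0,-0.15,5.5],[0,-0.15,6.8],[0,-0.15,7.1],[0,-0.15,7.1],[0,-0.15,7.1],[0,-0.15,7.1],[0,-0.15,7.1],[0,-0.15,7.1]],"dr":[[0,0,0],[0,0,0],[0,0,0],[0,0,0],[0,0,0],[0,0,0],[0,0,0],[0,0,0],[0,0,0],[0,0,0]]}'
python3 - <<'E'
from h import *
s=arm.read_state(); o=np.array([.4712,0]);a=np.radians(-10.69);ya=np.array([np.sin(a),np.cos(a)]);xa=np.array([ya[1],-ya[0]])
print(s["tcp_pos"],(s["tcp_pos"][:2]-o)@ya+.1765,(s["tcp_pos"][:2]-o)@xa,s["ft_force"],s["ee_rot"][:,0])
p,d=arm.snapshot("scene"); cv2.imwrite("pics/s6.png",cv2.resize(p[150:330,230:450,::-1],(733,600),interpolation=cv2.INTER_CUBIC))
E
```

```text
time: 13.05
tcp_pos: [0.4571, 0.0674, 0.0282]
ee_rot: [[-0.186, 0.983, 0.0], [0.983, 0.186, 0.0], [0.0, 0.0, -1.0]]
ft_force: [-0.2, 0.1, -4.2]
finger_gap: 0.276
[0.4570802  0.06739774 0.02818272] 0.2453472227847714 -0.0013727970153733795 [-0.15733584  0.09777063 -4.19600115] [-1.85518079e-01  9.82640850e-01  5.39144455e-05]
```

View pics/s6.png

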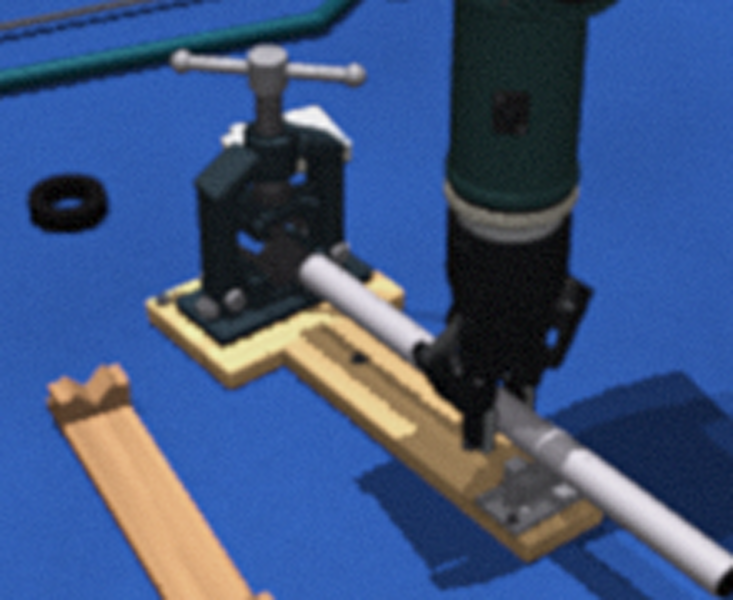

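The conduit lies over the tail rest with its leading end, at (305,270), just outside the jaws. Now I'll feed it through.

```bash
python3 -m jog '{"fingers":[1,1,1,1,1,1,1,1,1,1],"linear":[[-0.5,0.08,0],[-1,0.08,0],[-1.6,0.08,0],[-2.2,0.08,0],[-2.8,0.08,0],[-3.4,0.08,0],[-4,0.08,0],[-4.6,0.08,0],[-5.2,0.08,0],[-5.6,0.08,0]],"dr":[[0,0,0],[0,0,0],[0,0,0],[0,0,0],[0,0,0],[0,0,0],[0,0,0],[0,0,0],[0,0,0],[0,0,0]]}'
```

```text
time: 14.35
tcp_pos: [0.4683, 0.0121, 0.028]
ee_rot: [[-0.185, 0.983, 0.0], [0.983, 0.185, 0.0], [0.0, 0.0, -1.0]]
ft_force: [-0.6, -0.2, -3.3]
finger_gap: 0.274
```

```bash
python3 -m jog '{"fingers":[1,1,1,1,1,1,1,1,1,1],"linear":[[-0.6,0,0],[-1.3,0,0],[-2,0,0],[-2.8,0,0],[-3.6,0,0],[-4.4,0,0],[-5.2,0,0],[-5.8,0,0],[-6.1,0,0],[-6.1,0,0]],"dr":[[0,0,0],[0,0,0],[0,0,0],[0,0,0],[0,0,0],[0,0,0],[0,0,0],[0,0,0],[0,0,0],[0,0,0]]}'
python3 - <<'E'
from h import *
s=arm.read_state(); o=np.array([.4712,0]);a=np.radians(-10.69);ya=np.array([np.sin(a),np.cos(a)]);xa=np.array([ya[1],-ya[0]])
print(s["tcp_pos"],(s["tcp_pos"][:2]-o)@ya+.1765,(s["tcp_pos"][:2]-o)@xa,s["ft_force"],s["wrist_torque"])
p,d=arm.snapshot("scene"); cv2.imwrite("pics/s7.png",cv2.resize(p[150:330,230:450,::-1],(733,600),interpolation=cv2.INTER_CUBIC))
E
```

```text
time: 15.6
tcp_pos: [0.4795, -0.0476, 0.028]
ee_rot: [[-0.185, 0.983, -0.0], [0.983, 0.185, 0.0], [0.0, -0.0, -1.0]]
ft_force: [-0.1, -0.5, -4.3]
finger_gap: 0.277
[ 0.47947746 -0.04755824  0.02799328] 0.12823169688911656 -0.0006880106158636273 [-0.0674578  -0.51267308 -4.29543194] [ 0.0029899  -0.00105072 -0.02598934]
```

View pics/s7.png

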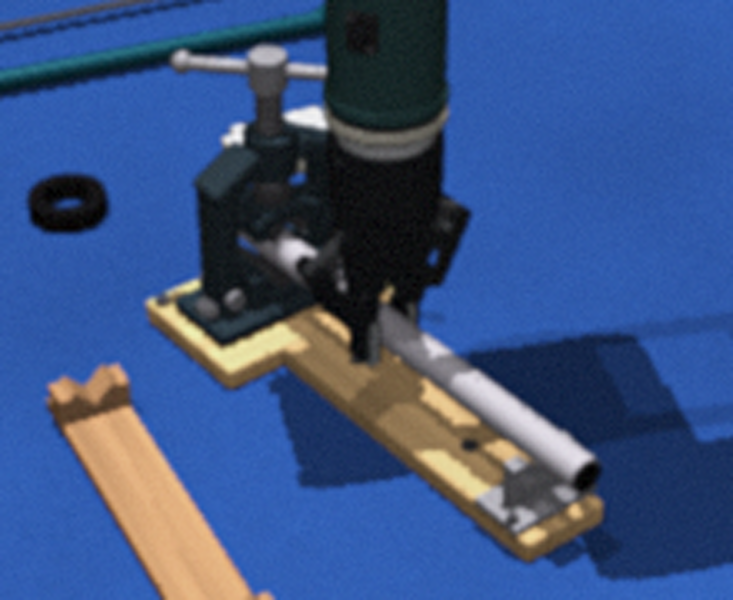

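The tube is through, with its middle 128 mm from the seat. I'll lower it into the vees by feel.

```bash
python3 -m jog '{"fingers":[1,1,1,1,1,1,1,1,1,1],"linear":[[0,0,0.1],[0,0,0.2],[0,0,0.25],[0,0,0.3],[0,0,0.35],[0,0,0.4],[0,0,0.4],[0,0,0.4],[0,0,0.4],[0,0,0.4]],"dr":[[0,0,0],[0,0,0],[0,0,0],[0,0,0],[0,0,0],[0,0,0],[0,0,0],[0,0,0],[0,0,0],[0,0,0]]}'
```

```text
time: 16.9
tcp_pos: [0.4794, -0.0474, 0.024]
ee_rot: [[-0.186, 0.983, -0.0], [0.983, 0.186, 0.0], [0.0, -0.0, -1.0]]
ft_force: [-0.1, -0.7, -3.6]
finger_gap: 0.274
```

```bash
python3 -m jog '{"fingers":[1,1,1,1,1,1,1,1,1,1],"linear":[[0,0,0.03],[0,0,0.06],[0,0,0.08],[0,0,0.1],[0,0,0.1],[0,0,0.1],[0,0,0.1],[0,0,0.1],[0,0,0.1],[0,0,0.1]],"dr":[[0,0,0],[0,0,0],[0,0,0],[0,0,0],[0,0,0],[0,0,0],[0,0,0],[0,0,0],[0,0,0],[0,0,0]]}'
```

```text
time: 18.15
tcp_pos: [0.4792, -0.0475, 0.0236]
ee_rot: [[-0.186, 0.983, -0.0], [0.983, 0.186, -0.0], [-0.0, -0.0, -1.0]]
ft_force: [-2.2, -1.2, 8.6]
finger_gap: 0.278
```

The lowering force went from −3.6 N to +8.6 N, so the conduit is resting in the vees. I'll release, rise, and look.

```bash
python3 -m jog '{"fingers":[0,-1,-1,-1,-1,-1,-1,-1,-1,-1],"linear":[[0,0,0],[0,0,0],[0,0,0],[0,0,0],[0,0,-2],[0,0,-6],[0,0,-11],[0,0,-16],[0,0,-20],[0,0,-21]],"dr":[[0,0,0],[0,0,0],[0,0,0],[0,0,0],[0,0,0],[0,0,0],[0,0,0],[0,0,0],[0,0,0],[0,0,0]]}'
cat > look.py <<'E'
from h import *
import pickle,sys
from scipy.optimize import least_squares
tag=sys.argv[1]
o=np.array([.4712,0]);a=np.radians(-10.69);ya=np.array([np.sin(a),np.cos(a)]);xa=np.array([ya[1],-ya[0]])
for n in ("wrist","scene","top"):
    s=arm.read_state(); p,d=arm.snapshot(n); cv2.imwrite(f"pics/{n}{tag}.png",p[:,:,::-1]); np.save(f"pics/{n}{tag}.npy",d); pickle.dump(s,open(f"pics/{n}{tag}.pkl","wb"))
    P=cloud(n,d,s); al=(P[...,:2]-o)@ya+.1765; ac=(P[...,:2]-o)@xa
    m=(P[...,2]>.05)&(P[...,2]<.08)&(abs(ac)<.022)&(((al>.03)&(al<.272))|((al>.294)&(al<.36)))
    q=np.c_[ac[m],al[m],P[...,2][m]]
    if len(q)<50: continue
    f=lambda v:np.hypot(q[:,0]-v[0]-v[1]*(q[:,1]-.128),q[:,2]-v[2]-v[3]*(q[:,1]-.128))-.0125
    r=least_squares(f,[0,0,.062,0],loss="soft_l1",f_scale=.001)
    m2=(P[...,2]>.05)&(P[...,2]<.08)&(abs(ac)<.016)
    t=al[m2]
    print(n,len(q),"al",np.percentile(t,[0,.3,99.7,100]).round(4),"ac0,slope,z,slope",r.x.round(4),np.sqrt(np.mean(f(r.x)**2)).round(4))
print(s["joint_positions"].round(1),s["tcp_pos"],s["ft_force"],s["wrist_torque"])
# bar
d=np.load(f"pics/top{tag}.npy");P=cloud("top",d); ax=np.array([.5040,-.1737])
v=P[...,:2]-ax; r=np.hypot(v[...,0],v[...,1])
m=(r<.072)&(r>.02)&(P[...,2]>.19)&(P[...,2]<.222)
q=v[m]; ang=.5*np.angle(np.mean(np.exp(2j*np.arctan2(q[:,1],q[:,0])))); print("bar n",m.sum(),"angle",np.degrees(ang),"z",np.percentile(P[...,2][m&(r<.05)],[50,90]),"r max",r[m].max(), "mean off",q.mean(0))
E
python3 look.py 8
```

```text
time: 19.4
tcp_pos: [0.4811, -0.0478, 0.2357]
ee_rot: [[-0.186, 0.983, 0.005], [0.983, 0.186, -0.001], [-0.002, 0.005, -1.0]]
ft_force: [0.0, -0.2, 0.1]
finger_gap: 0.998
wrist 7055 al [0.0068 0.0108 0.3087 0.3111] ac0,slope,z,slope [-0.0008 -0.0004  0.0618 -0.0004] 0.0006
scene 1175 al [-2.1196 -2.1086  0.3314  0.8181] ac0,slope,z,slope [-0.0005  0.0011  0.0624 -0.    ] 0.0019
top 439 al [0.2055 0.206  0.87   0.8752] ac0,slope,z,slope [ 0.0002 -0.0025  0.0622 -0.0022] 0.0016
[-13.9   9.8  99.4   0.   70.8 -24.6] [ 0.4799598  -0.04753787  0.23368069] [-0.29203299 -0.5172013   0.02812764] [ 0.02882365  0.01778887 -0.00893582]
bar n 56 angle -36.438674104974716 z [0.21027432 0.21135449] r max 0.06695620354789647 mean off [ 0.04681569 -0.03461281]
```

```bash
python3 - <<'E'
from h import *
d=np.load("pics/top0.npy");P=cloud("top",d); m=(P[...,2]>.196)&(P[...,2]<.226)&(abs(P[...,0]-.504)<.08)&(abs(P[...,1]+.174)<.08)
q=P[m]; c=q[:,:2].mean(0)
r=np.hypot(*(q[:,:2]-[.504,-.1737]).T); 
far=q[r>.02]; vx,vy,x0,y0=cv2.fitLine(far[:,:2].astype(np.float32),cv2.DIST_HUBER,0,.001,.001).ravel(); t=(far[:,:2]-[x0,y0])@[vx,vy]
print("line ang",np.degrees(np.arctan2(vy,vx)),"extent",t.min(),t.max(),"centre",np.array([x0,y0])+(t.min()+t.max())/2*np.array([vx,vy]))
h=q[q[:,2]>.2165]; print("head",len(h),np.median(h,0), cv2.minEnclosingCircle(h[:,:2].astype(np.float32)))
print("bar z",np.percentile(q[(r>.025)&(r<.05),2],[50,80]))
E
```

```text
line ang -36.92802 extent -0.06679987386296506 0.06698255862672946 centre [ 0.50440455 -0.17355192]
head 131 [ 0.50389366 -0.17377603  0.21859433] ((0.5021347403526306, -0.17331965267658234), 0.061236344277858734)
bar z [0.21109918 0.21238498]
```

View pics/wrist8.png

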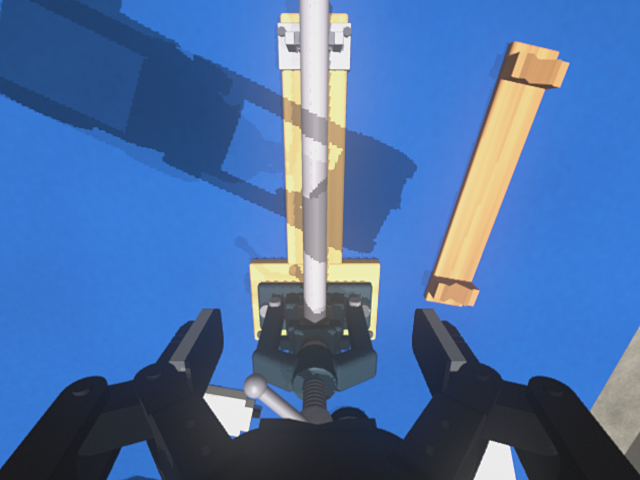

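View pics/scene8.png

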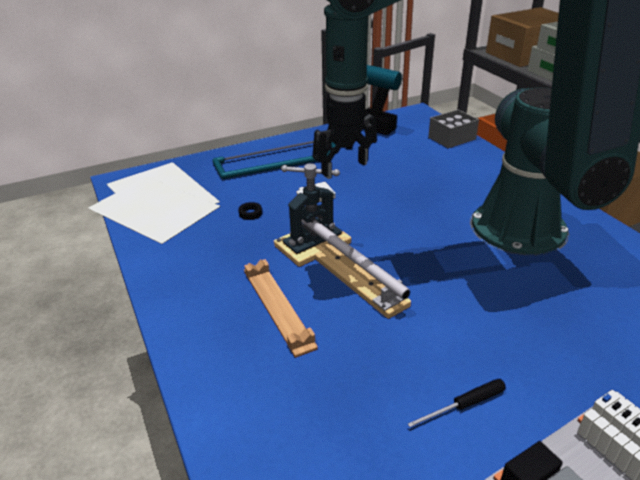

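The conduit is seated: z is 0.062 in all views, lateral error under 1 mm. The tommy bar lies at −37°/143°. I'll shut the fingers and set them down beside the 143° arm, on its counter-clockwise side.

```bash
python3 -m jog '{"fingers":[1,1,1,1,1,1,1,1,1,1],"linear":[[-4,-1,0],[-9,-2.5,0],[-13,-3.8,0],[-13,-3.8,0],[-13,-3.8,0],[-13,-3.8,1],[-13,-3.8,2.5],[-13,-3.8,4.5],[-13,-3.8,6],[-13,-3.8,6.2]],"dr":[[0,0,0],[0,0,0],[0,0,0],[0,0,0],[0,0,0],[0,0,0],[0,0,0],[0,0,0],[0,0,0],[0,0,0]]}'
cat > orb.py <<'E'
from h import *
import sys
A=np.array([.5041,-.1737])
def T():
    s=arm.read_state(); v=s["tcp_pos"][:2]-A; F=s["ft_force"]; M=s["wrist_torque"]
    print("t",s["time"],"tcp",s["tcp_pos"].round(4),"r",np.hypot(*v).round(4),"th",np.degrees(np.arctan2(v[1],v[0])).round(1)%360,"F",F.round(2),"Mz",M[2].round(3),"rxF",(v[0]*F[1]-v[1]*F[0]).round(3),"T",(M[2]+v[0]*F[1]-v[1]*F[0]).round(3))
    return s
def rows(ths,r=.038,dz=0):
    """print shift in tool cm from present pose to circle points"""
    s=arm.read_state(); R=s["ee_rot"]
    out=[]
    th0=None
    for i,t in enumerate(ths):
        z=dz[i] if np.ndim(dz) else dz
        p=np.r_[A+r*np.array([np.cos(np.radians(t)),np.sin(np.radians(t))]),s["tcp_pos"][2]-z]
        out.append([round(float(x),2) for x in 100*R.T@(p-s["tcp_pos"])])
    print(out)
if __name__=="__main__":
    T(); 
    if len(sys.argv)>1: ths=eval(sys.argv[1]); rows(ths,dz=[.008*(ths[0]-t)/360 for t in ths])
E
python3 orb.py "[186-7*i for i in range(10)]"
```

```text
time: 20.8
tcp_pos: [0.4653, -0.1813, 0.1694]
ee_rot: [[-0.186, 0.983, -0.003], [0.983, 0.186, 0.002], [0.002, -0.002, -1.0]]
ft_force: [-0.1, -0.3, -0.0]
finger_gap: -0.0
t 20.8 tcp [ 0.4653 -0.1813  0.1694] r 0.0396 th 191.1 F [-0.12 -0.34 -0.03] Mz -0.009 rxF 0.012 T 0.003
[[0.34, 0.17, 0.0], [0.8, 0.24, 0.02], [1.24, 0.36, 0.03], [1.67, 0.53, 0.05], [2.08, 0.76, 0.06], [2.45, 1.04, 0.08], [2.79, 1.35, 0.1], [3.09, 1.71, 0.11], [3.34, 2.1, 0.13], [3.54, 2.52, 0.14]]
```

```bash
python3 -m jog '{"fingers":[1,1,1,1,1,1,1,1,1,1],"linear":[[0.3,0.1,0],[0.8,0.2,0],[1.2,0.3,0],[1.7,0.5,0.1],[2.1,0.8,0.1],[2.4,1.0,0.1],[2.8,1.3,0.1],[3.1,1.7,0.1],[3.3,2.1,0.1],[3.5,2.5,0.1]],"dr":[[0,0,0],[0,0,0],[0,0,0],[0,0,0],[0,0,0],[0,0,0],[0,0,0],[0,0,0],[0,0,0],[0,0,0]]}'
python3 orb.py "[116-20*i for i in range(10)]"
python3 - <<'E'
from h import *
p,d=arm.snapshot("scene"); cv2.imwrite("pics/s9.png",cv2.resize(p[130:280,230:430,::-1],(800,600),interpolation=cv2.INTER_CUBIC))
E
```

```text
time: 22.05
tcp_pos: [0.4824, -0.1438, 0.1699]
ee_rot: [[-0.186, 0.983, -0.004], [0.983, 0.186, -0.002], [-0.001, -0.004, -1.0]]
ft_force: [-5.9, -4.9, 0.1]
finger_gap: 0.002
t 22.05 tcp [ 0.4824 -0.1438  0.1699] r 0.0369 th 126.0 F [-5.86 -4.87  0.05] Mz -0.097 rxF 0.281 T 0.183
[[0.32, 0.57, -0.0], [0.45, 1.89, 0.04], [0.11, 3.17, 0.08], [-0.64, 4.25, 0.12], [-1.72, 5.01, 0.16], [-2.99, 5.36, 0.2], [-4.31, 5.25, 0.25], [-5.51, 4.7, 0.3], [-6.44, 3.77, 0.35], [-7.01, 2.58, 0.4]]
```

View pics/s9.png

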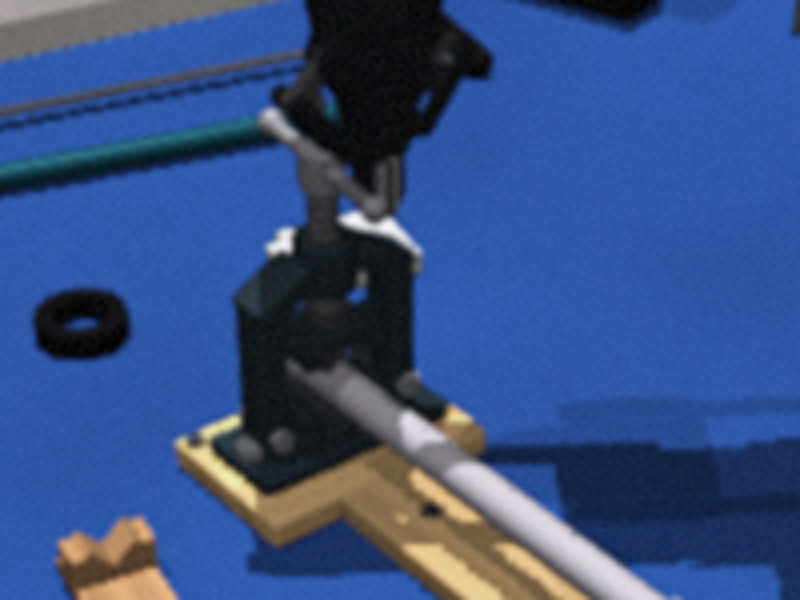

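The push reads T≈0.18–0.2 N·m, which matches free turning, so the torque formula works. I'll go faster while the jaw is still well clear.

```bash
python3 -m jog '{"fingers":[1,1,1,1,1,1,1,1,1,1],"linear":[[0.3,0.6,0],[0.4,1.9,0],[0.1,3.2,0.1],[-0.6,4.2,0.1],[-1.7,5,0.2],[-3,5.4,0.2],[-4.3,5.2,0.2],[-5.5,4.7,0.3],[-6.4,3.8,0.4],[-7,2.6,0.4]],"dr":[[0,0,0],[0,0,0],[0,0,0],[0,0,0],[0,0,0],[0,0,0],[0,0,0],[0,0,0],[0,0,0],[0,0,0]]}'
python3 orb.py "[-75-14*i for i in range(10)]"
```

```text
time: 23.35
tcp_pos: [0.5245, -0.206, 0.1664]
ee_rot: [[-0.185, 0.983, 0.004], [0.983, 0.185, 0.002], [0.001, 0.004, -1.0]]
ft_force: [6.1, 6.0, -1.1]
finger_gap: -0.003
t 23.35 tcp [ 0.5245 -0.206   0.1664] r 0.0382 th 302.3 F [ 6.13  6.01 -1.11] Mz -0.13 rxF 0.321 T 0.191
[[-0.24, -1.12, -0.0], [-0.2, -2.05, 0.02], [0.07, -2.94, 0.05], [0.54, -3.73, 0.08], [1.19, -4.39, 0.11], [1.98, -4.87, 0.14], [2.87, -5.15, 0.17], [3.79, -5.2, 0.2], [4.7, -5.03, 0.24], [5.54, -4.65, 0.27]]
```

```bash
python3 -m jog '{"fingers":[1,1,1,1,1,1,1,1,1,1],"linear":[[-0.2,-1.1,0],[-0.2,-2,0],[0.1,-2.9,0],[0.5,-3.7,0.1],[1.2,-4.4,0.1],[2,-4.9,0.1],[2.9,-5.1,0.2],[3.8,-5.2,0.2],[4.7,-5,0.2],[5.5,-4.6,0.3]],"dr":[[0,0,0],[0,0,0],[0,0,0],[0,0,0],[0,0,0],[0,0,0],[0,0,0],[0,0,0],[0,0,0],[0,0,0]]}'
python3 orb.py "[158-5*i for i in range(10)]"
```

```text
time: 24.6
tcp_pos: [0.4689, -0.164, 0.1644]
ee_rot: [[-0.186, 0.983, 0.003], [0.983, 0.186, -0.005], [-0.006, 0.002, -1.0]]
ft_force: [-0.9, -7.0, 3.2]
finger_gap: -0.003
t 24.6 tcp [ 0.4689 -0.164   0.1644] r 0.0366 th 164.6 F [-0.9  -7.04  3.17] Mz -0.046 rxF 0.257 T 0.211
[[0.44, 0.09, -0.0], [0.72, 0.28, 0.01], [0.97, 0.49, 0.02], [1.2, 0.73, 0.03], [1.41, 0.98, 0.04], [1.6, 1.25, 0.05], [1.77, 1.54, 0.06], [1.91, 1.84, 0.07], [2.02, 2.15, 0.08], [2.1, 2.47, 0.09]]
```

```bash
python3 -m jog '{"fingers":[1,1,1,1,1,1,1,1,1,1],"linear":[[0.4,0.1,0],[0.7,0.3,0],[1,0.5,0],[1.2,0.7,0],[1.4,1,0],[1.6,1.2,0.1],[1.8,1.5,0.1],[1.9,1.8,0.1],[2,2.1,0.1],[2.1,2.4,0.1]],"dr":[[0,0,0],[0,0,0],[0,0,0],[0,0,0],[0,0,0],[0,0,0],[0,0,0],[0,0,0],[0,0,0],[0,0,0]]}'
python3 orb.py "[118-3*i for i in range(10)]"
```

```text
time: 25.85
tcp_pos: [0.4851, -0.1368, 0.1617]
ee_rot: [[-0.186, 0.983, -0.004], [0.983, 0.186, -0.001], [-0.0, -0.004, -1.0]]
ft_force: [-5.8, -3.2, 0.5]
finger_gap: -0.004
t 25.85 tcp [ 0.4851 -0.1368  0.1617] r 0.0415 th 117.2 F [-5.77 -3.19  0.45] Mz -0.081 rxF 0.274 T 0.192
[[-0.35, 0.05, -0.0], [-0.3, 0.24, 0.01], [-0.25, 0.44, 0.01], [-0.22, 0.63, 0.02], [-0.19, 0.83, 0.02], [-0.18, 1.03, 0.03], [-0.18, 1.23, 0.04], [-0.19, 1.43, 0.04], [-0.2, 1.63, 0.05], [-0.23, 1.82, 0.05]]
```

```bash
python3 -m jog '{"fingers":[1,1,1,1,1,1,1,1,1,1],"linear":[[-0.3,0.1,0],[-0.3,0.3,0],[-0.25,0.5,0],[-0.2,0.7,0],[-0.2,0.9,0],[-0.2,1.1,0],[-0.2,1.3,0],[-0.2,1.5,0],[-0.2,1.7,0],[-0.2,1.8,0]],"dr":[[0,0,0],[0,0,0],[0,0,0],[0,0,0],[0,0,0],[0,0,0],[0,0,0],[0,0,0],[0,0,0],[0,0,0]]}'
python3 orb.py "[88-2.5*i for i in range(10)]"
```

```text
time: 27.1
tcp_pos: [0.5024, -0.1344, 0.1613]
ee_rot: [[-0.186, 0.983, -0.005], [0.983, 0.186, 0.001], [0.002, -0.005, -1.0]]
ft_force: [-6.0, -0.9, -1.2]
finger_gap: -0.002
t 27.1 tcp [ 0.5024 -0.1344  0.1613] r 0.0393 th 92.5 F [-6.02 -0.93 -1.21] Mz -0.006 rxF 0.238 T 0.233
[[-0.19, 0.27, -0.0], [-0.23, 0.43, 0.0], [-0.27, 0.59, 0.01], [-0.33, 0.75, 0.01], [-0.39, 0.9, 0.02], [-0.46, 1.06, 0.02], [-0.53, 1.2, 0.03], [-0.61, 1.35, 0.03], [-0.7, 1.49, 0.04], [-0.79, 1.63, 0.04]]
```

```bash
python3 -m jog '{"fingers":[1,1,1,1,1,1,1,1,1,1],"linear":[[-0.2,0.25,0],[-0.25,0.4,0],[-0.3,0.6,0],[-0.35,0.75,0],[-0.4,0.9,0],[-0.45,1.05,0],[-0.5,1.2,0],[-0.6,1.35,0],[-0.7,1.5,0],[-0.8,1.6,0]],"dr":[[0,0,0],[0,0,0],[0,0,0],[0,0,0],[0,0,0],[0,0,0],[0,0,0],[0,0,0],[0,0,0],[0,0,0]]}'
python3 orb.py "[64-2.2*i for i in range(10)]"
```

```text
time: 28.35
tcp_pos: [0.5195, -0.1387, 0.1612]
ee_rot: [[-0.186, 0.983, -0.006], [0.983, 0.186, 0.002], [0.003, -0.005, -1.0]]
ft_force: [-5.4, 1.9, -0.3]
finger_gap: -0.0
t 28.35 tcp [ 0.5195 -0.1387  0.1612] r 0.0382 th 66.2 F [-5.42  1.86 -0.31] Mz -0.059 rxF 0.218 T 0.159
[[-0.11, 0.11, -0.0], [-0.2, 0.22, 0.0], [-0.29, 0.33, 0.01], [-0.39, 0.44, 0.01], [-0.49, 0.55, 0.02], [-0.6, 0.65, 0.02], [-0.71, 0.74, 0.02], [-0.82, 0.83, 0.03], [-0.94, 0.92, 0.03], [-1.06, 1.0, 0.04]]
```

```bash
python3 -m jog '{"fingers":[1,1,1,1,1,1,1,1,1,1],"linear":[[-0.1,0.15,0],[-0.2,0.3,0],[-0.3,0.4,0],[-0.4,0.5,0],[-0.5,0.6,0],[-0.6,0.7,0],[-0.7,0.8,0],[-0.85,0.9,0],[-1,1,0],[-1.1,1.05,0]],"dr":[[0,0,0],[0,0,0],[0,0,0],[0,0,0],[0,0,0],[0,0,0],[0,0,0],[0,0,0],[0,0,0],[0,0,0]]}'
python3 orb.py "[40-2.2*i for i in range(10)]"
```

```text
time: 29.6
tcp_pos: [0.5321, -0.147, 0.1611]
ee_rot: [[-0.186, 0.983, -0.005], [0.983, 0.186, 0.003], [0.004, -0.004, -1.0]]
ft_force: [-4.0, 3.5, -2.0]
finger_gap: -0.003
t 29.6 tcp [ 0.5321 -0.147   0.1611] r 0.0387 th 43.6 F [-3.98  3.48 -1.96] Mz -0.007 rxF 0.204 T 0.197
[[-0.24, 0.07, -0.0], [-0.37, 0.13, 0.0], [-0.5, 0.2, 0.01], [-0.64, 0.26, 0.01], [-0.77, 0.31, 0.02], [-0.91, 0.36, 0.02], [-1.05, 0.4, 0.02], [-1.19, 0.44, 0.03], [-1.33, 0.47, 0.03], [-1.48, 0.5, 0.04]]
```

```bash
python3 -m jog '{"fingers":[1,1,1,1,1,1,1,1,1,1],"linear":[[-0.2,0.1,0],[-0.35,0.15,0],[-0.5,0.2,0],[-0.65,0.25,0],[-0.8,0.3,0],[-0.95,0.35,0],[-1.1,0.4,0.05],[-1.2,0.45,0.05],[-1.35,0.5,0.05],[-1.5,0.5,0.05]],"dr":[[0,0,0],[0,0,0],[0,0,0],[0,0,0],[0,0,0],[0,0,0],[0,0,0],[0,0,0],[0,0,0],[0,0,0]]}'
python3 orb.py "[18-2.2*i for i in range(10)]"
```

```text
time: 30.85
tcp_pos: [0.5402, -0.1603, 0.1609]
ee_rot: [[-0.185, 0.983, -0.004], [0.983, 0.185, 0.004], [0.005, -0.003, -1.0]]
ft_force: [-3.7, 5.4, 0.4]
finger_gap: -0.001
t 30.85 tcp [ 0.5402 -0.1603  0.1609] r 0.0385 th 20.4 F [-3.73  5.37  0.38] Mz -0.105 rxF 0.244 T 0.139
[[-0.16, -0.03, -0.0], [-0.31, -0.02, 0.0], [-0.45, -0.0, 0.01], [-0.6, -0.0, 0.01], [-0.75, -0.0, 0.02], [-0.89, -0.01, 0.02], [-1.04, -0.02, 0.02], [-1.18, -0.04, 0.03], [-1.33, -0.06, 0.03], [-1.47, -0.09, 0.04]]
```

```bash
python3 -m jog '{"fingers":[1,1,1,1,1,1,1,1,1,1],"linear":[[-0.15,0,0],[-0.3,0,0],[-0.45,0,0],[-0.6,0,0],[-0.75,0,0],[-0.9,0,0],[-1.05,0,0.05],[-1.2,0,0.05],[-1.35,-0.05,0.05],[-1.5,-0.1,0.05]],"dr":[[0,0,0],[0,0,0],[0,0,0],[0,0,0],[0,0,0],[0,0,0],[0,0,0],[0,0,0],[0,0,0],[0,0,0]]}'
python3 orb.py "[-4-2.2*i for i in range(10)]"
```

```text
time: 32.1
tcp_pos: [0.543, -0.1748, 0.1607]
ee_rot: [[-0.185, 0.983, -0.002], [0.983, 0.185, 0.005], [0.005, -0.001, -1.0]]
ft_force: [-2.0, 6.5, 0.4]
finger_gap: -0.002
t 32.1 tcp [ 0.543  -0.1748  0.1607] r 0.0389 th 358.3 F [-2.    6.5   0.39] Mz -0.105 rxF 0.251 T 0.145
[[-0.13, -0.13, -0.0], [-0.27, -0.17, 0.0], [-0.41, -0.21, 0.01], [-0.55, -0.26, 0.01], [-0.68, -0.32, 0.02], [-0.81, -0.38, 0.02], [-0.94, -0.44, 0.03], [-1.07, -0.51, 0.03], [-1.2, -0.59, 0.03], [-1.32, -0.67, 0.04]]
```

```bash
python3 -m jog '{"fingers":[1,1,1,1,1,1,1,1,1,1],"linear":[[-0.15,-0.1,0],[-0.3,-0.15,0],[-0.4,-0.2,0],[-0.55,-0.25,0],[-0.7,-0.3,0],[-0.8,-0.4,0],[-0.95,-0.45,0.05],[-1.05,-0.5,0.05],[-1.2,-0.6,0.05],[-1.3,-0.7,0.05]],"dr":[[0,0,0],[0,0,0],[0,0,0],[0,0,0],[0,0,0],[0,0,0],[0,0,0],[0,0,0],[0,0,0],[0,0,0]]}'
python3 orb.py "[-26-2*i for i in range(10)]"
```

```text
time: 33.35
tcp_pos: [0.54, -0.1891, 0.1606]
ee_rot: [[-0.185, 0.983, 0.0], [0.983, 0.185, 0.004], [0.004, 0.001, -1.0]]
ft_force: [2.8, 8.1, 1.4]
finger_gap: 0.003
t 33.35 tcp [ 0.54   -0.1891  0.1606] r 0.0391 th 336.8 F [2.77 8.08 1.35] Mz -0.037 rxF 0.333 T 0.295
[[-0.09, -0.19, -0.0], [-0.19, -0.28, 0.0], [-0.3, -0.36, 0.01], [-0.4, -0.45, 0.01], [-0.49, -0.54, 0.02], [-0.58, -0.64, 0.02], [-0.67, -0.73, 0.02], [-0.76, -0.83, 0.03], [-0.84, -0.94, 0.03], [-0.92, -1.05, 0.04]]
```

The torque is rising to about 0.3 N·m, so the jaw is on the conduit. I'll average a few readings to cut the noise.

```bash
cat > avg.py <<'E'
from orb import *
L=[]
for i in range(6):
    s=arm.read_state(); v=s["tcp_pos"][:2]-A; F=s["ft_force"]; M=s["wrist_torque"]; L.append([M[2],v[0]*F[1]-v[1]*F[0],M[2]+v[0]*F[1]-v[1]*F[0],np.hypot(F[0],F[1])]); arm.snapshot("top")
L=np.array(L); print(L.round(3)); print("mean",L.mean(0).round(3),"t",s["time"],"th",np.degrees(np.arctan2(v[1],v[0])))
E
python3 avg.py
```

```text
[[-0.037  0.333  0.295  8.543]
 [-0.103  0.269  0.166  6.97 ]
 [-0.093  0.258  0.165  6.924]
 [-0.114  0.285  0.172  7.35 ]
 [-0.074  0.252  0.178  6.746]
 [-0.037  0.281  0.244  7.183]]
mean [-0.076  0.28   0.203  7.286] t 33.6 th -23.50690106208133
```

```bash
python3 -m jog '{"fingers":[1,1,1,1,1,1,1,1,1,1],"linear":[[-0.1,-0.1,0],[-0.2,-0.2,0],[-0.25,-0.3,0],[-0.35,-0.4,0],[-0.45,-0.5,0],[-0.55,-0.6,0],[-0.65,-0.7,0],[-0.7,-0.75,0],[-0.7,-0.75,0],[-0.7,-0.75,0]],"dr":[[0,0,0],[0,0,0],[0,0,0],[0,0,0],[0,0,0],[0,0,0],[0,0,0],[0,0,0],[0,0,0],[0,0,0]]}'
python3 avg.py;python3 orb.py "[-42-2*i for i in range(10)]"
```

```text
time: 34.9
tcp_pos: [0.535, -0.1976, 0.1609]
ee_rot: [[-0.185, 0.983, 0.002], [0.983, 0.185, 0.003], [0.003, 0.003, -1.0]]
ft_force: [5.4, 7.2, -0.3]
finger_gap: 0.004
[[-0.079  0.352  0.273  9.017]
 [-0.014  0.332  0.318  8.64 ]
 [-0.07   0.346  0.276  8.919]
 [-0.055  0.315  0.26   8.247]
 [-0.066  0.313  0.247  8.129]
 [-0.061  0.29   0.229  7.539]]
mean [-0.058  0.325  0.267  8.415] t 35.15 th -37.731403487139964
t 35.2 tcp [ 0.535  -0.1976  0.1609] r 0.0391 th 322.2 F [4.38 7.28 0.11] Mz -0.051 rxF 0.33 T 0.279
[[-0.1, -0.29, -0.0], [-0.18, -0.39, 0.0], [-0.25, -0.5, 0.01], [-0.32, -0.62, 0.01], [-0.39, -0.73, 0.01], [-0.45, -0.85, 0.02], [-0.51, -0.97, 0.02], [-0.57, -1.09, 0.03], [-0.62, -1.21, 0.03], [-0.66, -1.33, 0.03]]
```

```bash
python3 -m jog '{"fingers":[1,1,1,1,1,1,1,1,1,1],"linear":[[-0.1,-0.2,0],[-0.15,-0.3,0],[-0.2,-0.4,0],[-0.25,-0.5,0],[-0.35,-0.6,0],[-0.4,-0.7,0],[-0.45,-0.8,0],[-0.45,-0.85,0],[-0.45,-0.85,0],[-0.45,-0.85,0]],"dr":[[0,0,0],[0,0,0],[0,0,0],[0,0,0],[0,0,0],[0,0,0],[0,0,0],[0,0,0],[0,0,0],[0,0,0]]}'
python3 avg.py;python3 orb.py "[-54-2*i for i in range(10)]"
```

```text
time: 36.45
tcp_pos: [0.5289, -0.2043, 0.1613]
ee_rot: [[-0.185, 0.983, 0.005], [0.983, 0.185, 0.002], [0.001, 0.005, -1.0]]
ft_force: [6.5, 6.0, -0.2]
finger_gap: 0.001
[[-0.025  0.348  0.324  8.863]
 [ 0.016  0.377  0.393  9.593]
 [-0.056  0.375  0.32   9.544]
 [-0.021  0.36   0.339  9.237]
 [-0.073  0.349  0.276  8.859]
 [-0.018  0.34   0.322  8.658]]
mean [-0.029  0.358  0.329  9.126] t 36.7 th -51.0668539797586
t 36.75 tcp [ 0.5289 -0.2043  0.1613] r 0.0394 th 309.0 F [6.09 6.08 0.01] Mz -0.05 rxF 0.337 T 0.287
[[0.03, -0.24, -0.0], [-0.02, -0.36, 0.0], [-0.07, -0.48, 0.01], [-0.12, -0.61, 0.01], [-0.16, -0.73, 0.01], [-0.2, -0.86, 0.02], [-0.23, -0.99, 0.02], [-0.26, -1.12, 0.02], [-0.28, -1.25, 0.03], [-0.3, -1.38, 0.03]]
```

```bash
python3 -m jog '{"fingers":[1,1,1,1,1,1,1,1,1,1],"linear":[[0,-0.15,0],[0,-0.3,0],[-0.05,-0.4,0],[-0.1,-0.5,0],[-0.1,-0.6,0],[-0.15,-0.7,0],[-0.2,-0.8,0],[-0.2,-0.9,0],[-0.2,-0.9,0],[-0.2,-0.9,0]],"dr":[[0,0,0],[0,0,0],[0,0,0],[0,0,0],[0,0,0],[0,0,0],[0,0,0],[0,0,0],[0,0,0],[0,0,0]]}'
python3 avg.py;python3 orb.py "[-66-2*i for i in range(10)]"
```

```text
time: 38.0
tcp_pos: [0.522, -0.2079, 0.1614]
ee_rot: [[-0.185, 0.983, 0.008], [0.983, 0.185, 0.002], [0.001, 0.008, -1.0]]
ft_force: [11.5, 7.9, -3.6]
finger_gap: 0.001
[[-0.105  0.535  0.43  13.961]
 [-0.136  0.517  0.381 13.387]
 [-0.138  0.514  0.376 13.402]
 [-0.102  0.503  0.401 13.073]
 [-0.143  0.492  0.349 12.779]
 [-0.128  0.502  0.374 13.033]]
mean [-0.125  0.51   0.385 13.273] t 38.25 th -62.31441438604931
t 38.3 tcp [ 0.522  -0.2079  0.1615] r 0.0386 th 297.7 F [11.22  8.02 -3.46] Mz -0.138 rxF 0.528 T 0.39
[[-0.01, -0.25, -0.0], [-0.03, -0.38, 0.0], [-0.06, -0.51, 0.0], [-0.08, -0.65, 0.01], [-0.09, -0.78, 0.01], [-0.1, -0.91, 0.01], [-0.11, -1.04, 0.02], [-0.11, -1.18, 0.02], [-0.1, -1.31, 0.02], [-0.1, -1.44, 0.03]]
```

The torque now averages about 0.39 N·m, peaking at 0.43 while turning. That fits the roughly 37° turned since contact, so it is snug. I'll back the finger away from the bar, then rise and check.

```bash
python3 -m jog '{"fingers":[1,1,1,1,1,1,1,1,1,1],"linear":[[0.1,0.4,0],[0.2,0.8,0],[0.35,1.2,0],[0.4,1.3,-0.5],[0.4,1.3,-2],[0.4,1.3,-5],[0.4,1.3,-9],[4,1.3,-13],[9,1.3,-15],[13,1.3,-15]],"dr":[[0,0,0],[0,0,0],[0,0,0],[0,0,0],[0,0,0],[0,0,0],[0,0,0],[0,0,0],[0,0,0],[0,0,0]]}'
python3 -m jog '{"fingers":[1,1,1,1,1,1,1,1,1,1],"linear":[[3,-1,0],[3,-3,0],[3,-6,0],[3,-8,0],[3,-8,0],[3,-8,0],[3,-8,0],[3,-8,0],[3,-8,0],[3,-8,0]],"dr":[[0,0,0],[0,0,0],[0,0,0],[0,0,0],[0,0,0],[0,0,0],[0,0,0],[0,0,0],[0,0,0],[0,0,0]]}'
python3 look.py 20
python3 - <<'E'
import cv2
i=cv2.imread("pics/scene20.png"); cv2.imwrite("pics/s20z.png",cv2.resize(i[130:330,220:440],(660,600),interpolation=cv2.INTER_CUBIC))
E
```

```text
time: 39.55
tcp_pos: [0.5072, -0.0786, 0.314]
ee_rot: [[-0.185, 0.983, 0.005], [0.983, 0.185, -0.001], [-0.002, 0.005, -1.0]]
ft_force: [0.0, 0.5, 0.1]
finger_gap: -0.003
time: 40.8
tcp_pos: [0.4223, -0.0648, 0.3104]
ee_rot: [[-0.186, 0.983, -0.0], [0.983, 0.186, 0.0], [0.0, -0.0, -1.0]]
ft_force: [-0.4, -0.7, 0.5]
finger_gap: -0.002
wrist 5340 al [-0.0687  0.0185  0.3259  0.3277] ac0,slope,z,slope [-0.0008 -0.0007  0.0615  0.0009] 0.0007
scene 1177 al [-2.1073 -2.1042  0.331   0.3324] ac0,slope,z,slope [-0.0006 -0.0001  0.0623  0.0012] 0.002
top 1002 al [-0.0712 -0.0689  0.8651  0.8751] ac0,slope,z,slope [-0.     -0.0018  0.0616  0.0006] 0.0016
[-18.    1.1  98.1   0.   80.8 -28.7] [ 0.4222327  -0.06481309  0.31045095] [ 0.16503446 -0.56922951 -0.21181021] [-0.01370504 -0.03392022 -0.03183208]
bar n 241 angle -89.17517537126994 z [0.19797947 0.20048355] r max 0.06721401518009382 mean off [ 0.00025205 -0.00052172]
```

View pics/s20z.png

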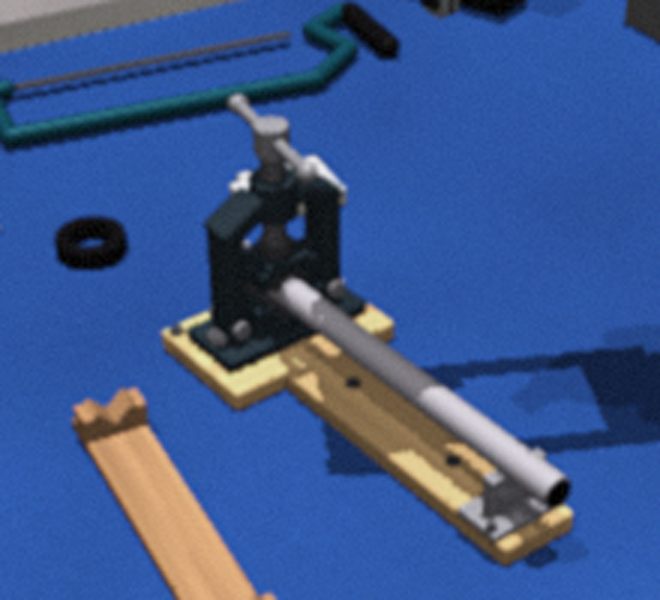

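View pics/top20.png

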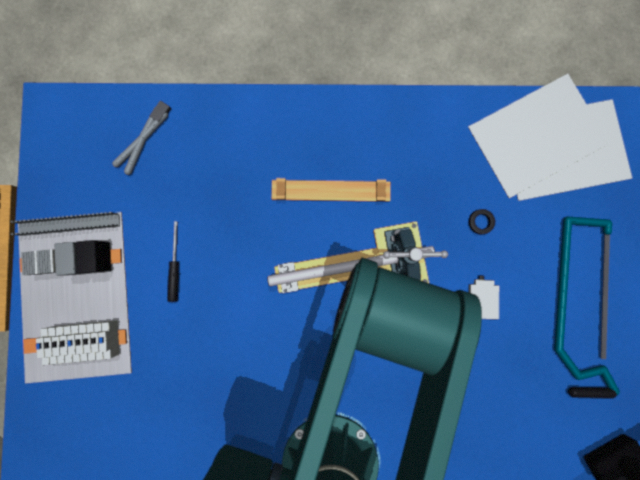

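View pics/wrist20.png

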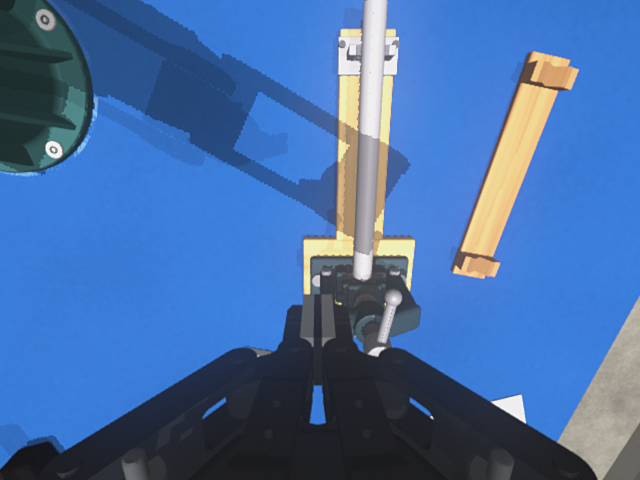

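```bash
python3 -c "
from station import arm
print(arm.read_state()['time']); print(arm.finish_job())"
```

```text
40.95
the job is handed in; nothing more can be done
None
```

The conduit is clamped in the vice with about 50 mm sticking out beyond the jaws, its tail on the tail rest. I handed the job in at 41 s of the 67 s allowed.

**What I did:** I lifted the conduit off the cradle, fed it through the vice a few millimetres above its seat, and lowered it until it rested in the vees. I then pushed the tommy bar round about 1.64 turns with the closed fingers, backed them off and raised the arm clear.

**Last checks:**
- **Position:** the conduit's axis is 62 mm above the bench and within 1 mm of centre across the vice. Its ends lie about 70 mm and 330 mm either side of the seat.
- **Tightness:** the last torque readings averaged 0.385 N·m, with a peak of 0.43. The bar turned about 37–43° after the jaw touched the conduit.
- **Loose things:** in the last top view the screwdriver, tape and breaker look where they were at the start.

**What failed or disagreed:**
- **First grasp:** it slipped off the tube. The wrist depth picture shows the fingertips about 19 mm behind the reported TCP, not 11 mm ahead as stated. I used the measured offset after that, and the conduit had not moved.
- **Torque reading:** it is noisy, by about ±0.04 N·m, and seems to read about 0.03 low. Free turning showed about 0.18 where 0.2 was stated. Allowing for that, and judging by the angle turned, I put the real torque at about 0.39–0.50 N·m, inside the 0.33–0.55 limits.

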